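# Clamp the type segment with the capstan collar and lock it

### The job

Tighten the brass collar that clamps the type segment on its stand: put the loose steel tommy bar into the holes round the collar and swing it clockwise seen from above, moving it from hole to hole and never turning the collar with the fingers, until the collar is hard home with its notch under the latch. Then lay the bar back in the vees of its wooden rest, and push the thrown-back latch over so that it drops into the notch. Leave everything else on the counter where it is.

Things in the scene. Friction and masses are not known exactly. Their poses are not given: they have to be found in the camera images.
- clamp_stand: Black cast-iron stand, 72 mm base radius, fixed to the granite. Origin on the granite, on the vertical axis of its central screw (top at 132 mm); z up. Angles here are about that axis, counter-clockwise from this frame's x, which points away from the robot at yaw 0 (yaw varies 0.25 either way). The nickel segment and its typebars fill -45 to 45 deg, out to 128 mm and up to 95 mm high.
- latch_pivot (a point): Pivot of the latch, on top of an iron post 20 x 24 mm, 134 mm tall, 80 mm from the screw axis at 70 deg in the stand's frame; 124 mm high. The post blocks the swinging bar on this side.
- stake_top (a point): Top of a steel stake pillar, 27 mm dia, 130 mm tall, part of the stand, 86 mm from the screw axis at -60 deg. It blocks the bar on the other side; between post and pillar, on the robot's side (about 100 to 275 deg), all is free above 75 mm.
- collar_holes (a point): Point on the brass collar's axis at the height of its hole centres, 100 mm over the granite when home. Collar 64 mm dia, from 15 mm below to 17 mm above this point. Six level radial blind holes, 12.5 mm wide and high, mouths 32 mm and bottoms 12 mm from the axis, at 10, 70, 130, 190, 250, 310 deg from this frame's x; it turns with the collar, z up. Notch in the top rim, 12 mm wide, at 70 deg.
- collar (a joint): Turn of the collar in rad: 0 = home against a hard stop, its frame in line with the stand's and its notch under the latch; positive = unscrewed, counter-clockwise seen from above. Starts at 2.75 to 3.6. It climbs 6 mm per turn, drags with about 0.2 N m, has no spring and stays where it is left.
- bar_mid (a point): Centre of the loose steel tommy bar: a plain round rod, 10 mm dia, 150 mm long, both ends rounded and alike, about 90 g; the frame's x runs along the bar. It starts lying level in the vees of its rest.
- rest_vee (a point): Where the bar's centre lies (to 6 mm) in its fixed wooden rest, 30 mm over the granite, left or right of the stand; x along the bar, z up. Two 45 deg vees, 14 mm thick, 54 mm either side along x, cheeks reaching 9 mm above the bar's axis and 21 mm to each side; between them the bar is free, with the base board (150 x 52 mm) 18 mm below its axis.
- latch (a joint): Gravity latch on the post, in rad: 0 = down and level, tooth in the collar's notch; pi/2 = upright; starts thrown back outward, leaning at 1.78 to 1.98, and stays there by slight friction. Brought inward to under about 1.3 it falls by itself. It swings in the vertical plane through the screw axis and its pivot.
- latch_knob (a point): Centre of the brass ball knob, 14 mm dia, near the free end of the latch, a steel bar 10 mm wide, 11 mm deep, reaching 60 mm from the pivot. With the latch down the knob is 54 mm from the pivot towards the screw axis and 16 mm above it; thrown back it is on the outer side. A push of under 2 N on it towards the axis brings the latch over.
- loupe: Horn-rimmed loupe, 38 mm across, 31 mm tall, standing on the granite. Not part of the job; origin at the middle of its underside.
- spool: Cracked brown bakelite ribbon spool, 54 mm across, 16 mm tall, lying flat. Not part of the job; origin at the middle of its underside.
- bending_tool: Steel typebar bending tool with forked end and wooden handle, 180 mm long, lying flat. Not part of the job; origin at the middle of its underside.
- oil_can: Copper oil can with a long spout, 66 mm across, 120 mm tall. Not part of the job; origin at the middle of its underside.
- screwdriver: Wooden-handled screwdriver, 170 mm long, lying. Not part of the job; origin at the middle of its underside.
- brush: Small brush, 160 mm long, lying. Not part of the job; origin at the middle of its underside.
- screw_jar: Small glass screw jar, 52 mm across, 55 mm tall. Not part of the job; origin at the middle of its underside.
Not all that is in view belongs to the job. What is shaped like the part that bears bar_mid but green is not meant.

How it is judged:
By the outcome, as a careful person would: the job done as asked, in the order asked, and still so for the second after the job is handed in, with the robot touching nothing.
It also fails if it takes over 72 s, if anything falls off the work surface, if the arm or the gripper's body presses on something with over 40 N, if the wrist force passes 120 N, or if a joint passes its speed limit or range.

### The arm

A 7-joint arm with a two-finger parallel gripper is mounted at the origin on the work surface. World frame = base frame: x ahead of the robot, y to its left, z up, the work surface at z = 0. Lengths are in m, angles in degrees, forces in N, time in s.
With the tool pointing down it reaches from about 0.4 to 0.925 m from the base axis. Payload 4.1 kg.
Tool frame: the origin (TCP) lies on the centre line of the jaws, within the pads' length; the fingertips stand 25 mm ahead of it and the grasp point (between the pads) lies 6 mm ahead of it; z points along the fingers, y is the line along which they close (so a half turn about z gives the same grasp; the last joint's range is limited). The gripper opens to 85 mm and grips with 20 to 120 N. Pads are 22 mm wide; open, the fingers measure 114 mm over their backs; the gripper's body (76 mm by 85 mm) begins 54 mm behind the grasp point. The pads swing forward as they close: fully open they stand 13 mm farther back than shut.
Start: joints at [-5.672, 22.827, 2.584, 88.041, -1.071, 69.15, -2.905], TCP at [0.65, 0, 0.256] pointing down, gripper open.
Joint ranges: [-161.44, 161.44], [-28.35, 127.94], [-78.24, 83.42], [0, 140.83], [-78.03, 258.03], [13.02, 114.36], [-168.23, 168.23]. Speed limits (degrees/s): [147.25, 147.25, 180, 180, 180, 180, 180].

### API

Orientations are given as [roll, pitch, yaw] about the fixed x, y, z axes, in that order (R = Rz(yaw) Ry(pitch) Rx(roll)).
In Python, from cell import get_state, camera, camera_model, job_done gives the robot as it stands. The module is installed in compiled form; this text tells all that it offers.
- The arm moves only by the tool step_arm, never from a script. Its argument "series" is a list that holds one entry, the list of rows, each a list of 7 numbers: the opening in per cent of the stroke, from 0 (shut) to 100 (fully open), then the shift along the world's x, y, z in m, then the turn, a rotation vector about the world's x, y, z in rad. A call has exactly 8 rows; each row shifts and turns the commanded pose from where the row before left it; what a row does not reach is not made up. A row lasts 1/10 s, in which the tool goes at most 50 mm and 8.59 degrees, less where a joint would pass 70% of its speed; a pose out of reach is approached as far as the arm can. A call with a gripper value outside its range is refused whole. The fingers move at their own pace and stop on an object; "force" is the grip in N (left out, the last holds). Time passes only in rows, so rows that do not move let the fingers close, or fill a call up. It gives the time, the measured TCP pose, the force, the opening and the grip force at its end, in the units of the state.
- get_state(): the state, without advancing time (a new reading comes with each control period).
- camera(name): name is "scene" or "side" or "wrist"; returns the picture (384x512x3 uint8, red, green, blue); there is no depth.
- camera_model(name): a dict with "intrinsics" (3x3 intrinsics, pixels), "R" (3x3) and "t" (3): a world point X has camera coordinates R X + t. Camera axes: x right, y down, z forward; pixel columns grow to the right and rows downward; lengths in m; the calibration is good to about 2 mm. The wrist camera is an equidistant fisheye: a pixel r from the principal point sees the ray r / f radians off the axis. A picture is of the moment at which its call begins: read the wrist's pose just before it. camera_model takes no time and is no camera call; for the wrist camera it gives the pose at the moment of the call.
- job_done(): hands the job in; it is judged then, once.
The state is a dict: "time": time; "qpos": joint angles; "dq": joint speeds; "joint_efforts": joint torques, N m; "eef_pos": TCP position; "eef_rot": TCP orientation; "contact_force": force on the tool from outside, world axes, zero at the start; "wrist_torque": the same for the moment, N m; "width": finger opening in m; "grip_force": force on a finger pad.
Only numpy, scipy, OpenCV 4.12 (cv2) and the standard library are available. Lean on these libraries where they do the work, as an engineer would, in place of code of your own. Each camera call takes 0.05 s, during which the arm holds its last target. There are 200 camera calls.

## Working session

There is one attempt and no reset: what is moved stays moved. The work goes in short steps, Python scripts to look and compute and a tool call to move; the robot and the scene stay as the last step left them, time stands still between calls to the robot, and variables do not carry over. Pictures are saved under pics/ and viewed, at most 10 in all, crops included, and the job is handed in when it is done.

Besides the shell and the picture viewer there is one more tool, called after ">>>" by a JSON object that holds its "method" and its "body", one argument or row to a line. step_arm: Moves the arm, as the interface text tells. Its arguments: {"type":"object","properties":{"series":{"type":"array","items":{"type":"array","items":{"type":"array","items":{"type":"number"}}}},"force":{"type":"number"}},"required":["series"]}

```bash
mkdir -p pics; python3 - <<'E'
from cell import *
import cv2,numpy as np
s=get_state(); print(s)
for n in("scene","side"):
    im=camera(n); cv2.imwrite(f"pics/{n}0.png",cv2.resize(im[:,:,::-1],(800,600),interpolation=cv2.INTER_CUBIC)); np.save(f"pics/{n}0.npy",im)
    m=camera_model(n); print(n,m)
E
```

```text
{'time': 0.0, 'qpos': array([-5.67180272, 22.87306442,  2.57774187, 88.11421198, -1.07021922,
       69.15128243, -2.90514066]), 'dq': array([ 0.07269688, -0.0646713 ,  0.04817752,  0.0269246 , -0.01983556,
       -0.07887809,  0.12284732]), 'joint_efforts': array([-9.65094187e-04, -4.75129580e+01,  1.36406265e+00, -2.54227209e+01,
        1.14684159e-02,  9.53188282e-03,  3.56541250e-05]), 'eef_pos': array([6.49406528e-01, 3.90365110e-05, 2.55249346e-01]), 'eef_rot': array([-1.79885825e+02,  8.08010971e-03,  9.00084475e+01]), 'contact_force': array([0.42024608, 0.28810987, 0.08436162]), 'wrist_torque': array([-0.01291868, -0.01312851, -0.00203107]), 'grip_force': 0.0, 'width': 0.08546767522329195}
scene {'intrinsics': array([[414.08585529,   0.        , 256.54932418],
       [  0.        , 414.08585529, 196.83381502],
       [  0.        ,   0.        ,   1.        ]]), 'R': array([[-0.68919073,  0.72455694,  0.00577719],
       [ 0.52769637,  0.50737103, -0.68125706],
       [-0.49654071, -0.46646745, -0.73202148]]), 't': array([ 0.4676288 , -0.18374259,  1.76056798])}
side {'intrinsics': array([[391.9894049 ,   0.        , 255.35549335],
       [  0.        , 391.9894049 , 189.30502345],
       [  0.        ,   0.        ,   1.        ]]), 'R': array([[ 0.93297966, -0.35955821,  0.01633547],
       [-0.18980361, -0.53004878, -0.82645198],
       [ 0.30581619,  0.76796236, -0.56277018]]), 't': array([-0.54185996,  0.12579594,  1.14564057])}
```

View pics/scene0.png

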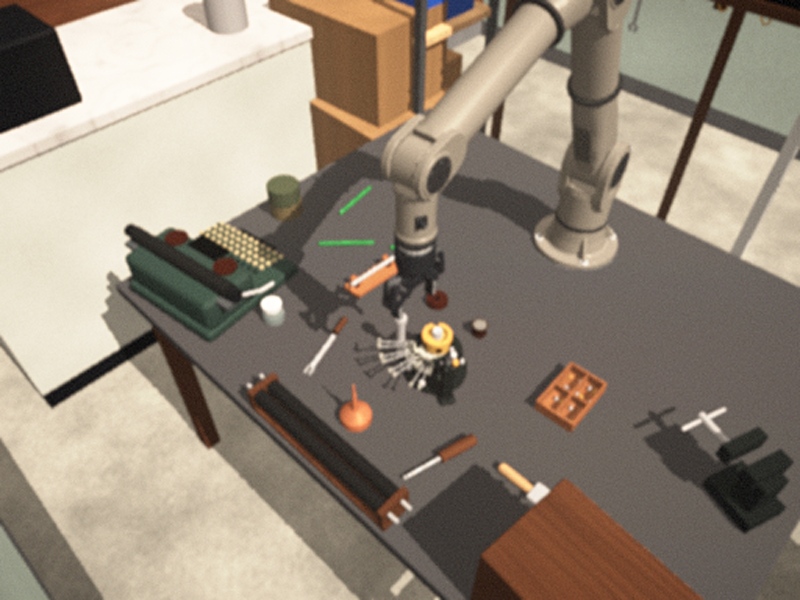

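View pics/side0.png

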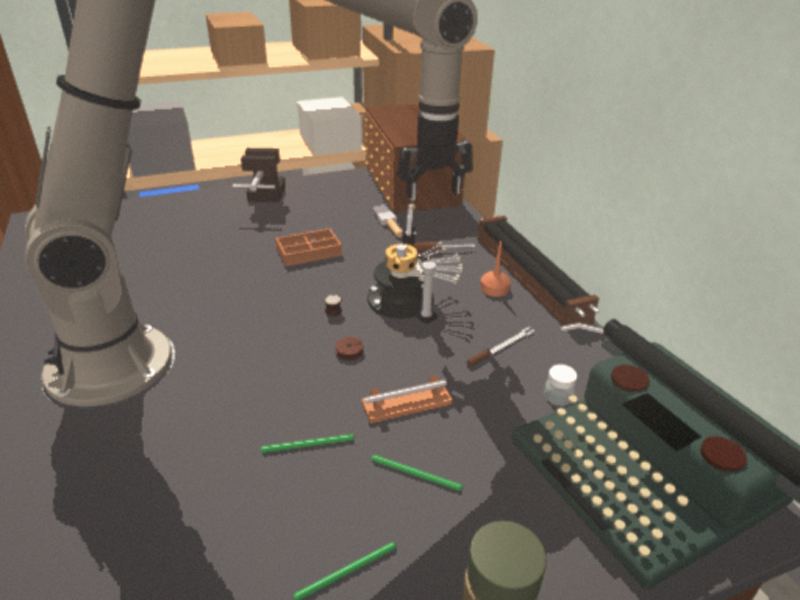

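The steel bar lies in the orange wooden rest (side pic ~(405,392), scene ~(375,272)). The three green rods, at (308,444), (416,473) and (345,571) in the side pic, are decoys. The stand is at side (402,270) and scene (437,350). I'll confirm all this in an enlarged composite.

```bash
cat > h.py <<'E'
import numpy as np,cv2
from cell import *
from scipy.spatial.transform import Rotation as Ro
from scipy.optimize import least_squares
def crop(im,x0,y0,w,h,W,H):
    return cv2.resize(im[y0:y0+h,x0:x0+w,::-1],(W,H),interpolation=cv2.INTER_CUBIC)
def ray(m,u,v,fish=False):
    K=m["intrinsics"]; x=np.array([(u-K[0,2])/K[0,0],(v-K[1,2])/K[1,1]])
    if fish:
        r=np.hypot(*x); d=np.r_[x/r*np.sin(r),np.cos(r)]
    else: d=np.r_[x,1]
    R=m["R"]; return -R.T@m["t"],R.T@d
def plane(m,u,v,z,fish=False):
    o,d=ray(m,u,v,fish); return o+d*(z-o[2])/d[2]
def tri(*rays):
    A=np.zeros((3,3));b=np.zeros(3)
    for o,d in rays:
        d=d/np.linalg.norm(d);P=np.eye(3)-np.outer(d,d);A+=P;b+=P@o
    p=np.linalg.solve(A,b); return p,[np.linalg.norm(np.cross(p-o,d/np.linalg.norm(d))) for o,d in rays]
def proj(m,X,fish=False):
    c=m["R"]@X+m["t"];K=m["intrinsics"]
    if fish:
        r=np.hypot(c[0],c[1]);t=np.arctan2(r,c[2]);return K[0,2]+K[0,0]*t*c[0]/r,K[1,2]+K[1,1]*t*c[1]/r
    return K[0,2]+K[0,0]*c[0]/c[2],K[1,2]+K[1,1]*c[1]/c[2]
E
python3 - <<'E'
from h import *
a=np.load("pics/side0.npy");b=np.load("pics/scene0.npy")
o=np.zeros((600,800,3),np.uint8)
o[:300,:400]=crop(a,220,140,80,60,400,300)
o[:300,400:]=crop(b,225,190,80,60,400,300)
o[300:,:400]=crop(a,220,225,80,60,400,300)
o[300:,400:]=crop(b,205,150,80,60,400,300)
cv2.imwrite("pics/c1.png",o)
E
```

```text
(no output)
```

View pics/c1.png

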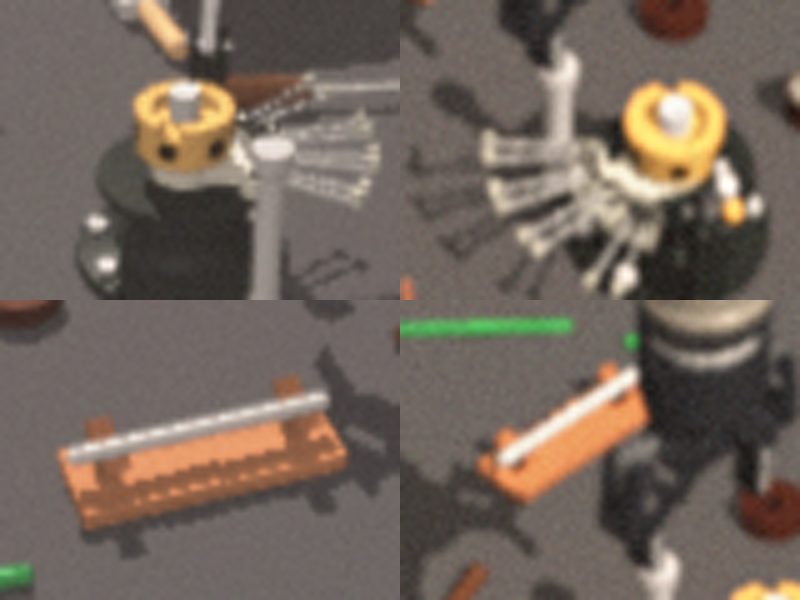

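Composite: the bar is steel, in the brown rest (bottom panels), ends at side (70,455)/(325,400). Collar notch at (165,130) with holes at (168,150) and (215,148) top-left. Screw top is at (184,90) and (676,107), stake top at (272,148) and (558,65), and the latch knob at (733,211).

```bash
python3 - <<'E'
from h import *
np.set_printoptions(precision=4,suppress=True)
s=camera_model("side");c=camera_model("scene")
for n,u,v,z in(("screw",(256.8,158),(280.2,211.4),.132),("stake",(274.4,169.6),(256.6,203),.13),("barL",(234,256),(225.6,182),.03),("barR",(285,245),(252,165),.03)):
    print(n,plane(s,*u,z),plane(c,*v,z),*tri(ray(s,*u),ray(c,*v)))
print("knob",plane(c,291.6,232.2,.16))
print("notch",plane(s,220+33,140+26,.135),[plane(s,220+x/5,140+y/5,.112) for x,y in((168,150),(215,148))])
E
```

```text
screw [0.5876 0.0108 0.132 ] [0.589  0.0212 0.132 ] [0.5887 0.0186 0.1285] [np.float64(0.0020225241043889085), np.float64(0.002022524104388884)]
stake [ 0.614  -0.0709  0.13  ] [ 0.6145 -0.0617  0.13  ] [ 0.6146 -0.0644  0.1269] [np.float64(0.002200319715612059), np.float64(0.0022003197156120697)]
barL [ 0.4091 -0.2876  0.03  ] [ 0.5524 -0.2849  0.03  ] [ 0.4688 -0.2927 -0.0061] [np.float64(0.0607783284097785), np.float64(0.06077832840977833)]
barR [ 0.5535 -0.2949  0.03  ] [ 0.4124 -0.2786  0.03  ] [ 0.494  -0.2815  0.063 ] [np.float64(0.06051878090887851), np.float64(0.060518780908878515)]
knob [0.6473 0.1171 0.16  ]
notch [ 0.5565 -0.0365  0.135 ] [array([ 0.5636, -0.0242,  0.112 ]), array([ 0.5924, -0.0319,  0.112 ])]
```

```bash
python3 - <<'E'
from h import *
np.set_printoptions(precision=4,suppress=True)
m=camera_model("wrist");im=camera("wrist");np.save("pics/w0.npy",im)
import pickle;pickle.dump(m,open("pics/w0.pkl","wb"))
print(m)
for X in([.5885,.018,.132],[.6145,-.0645,.13],[.482,-.287,.03]): print(proj(m,np.array(X),True))
cv2.imwrite("pics/w0.png",cv2.resize(im[:,:,::-1],(800,600),interpolation=cv2.INTER_CUBIC))
E
```

```text
{'intrinsics': array([[297.3186,   0.    , 255.0067],
       [  0.    , 297.3186, 191.2104],
       [  0.    ,   0.    ,   1.    ]]), 'R': array([[ 1.    , -0.    , -0.0016],
       [ 0.0004, -0.9657,  0.2597],
       [-0.0016, -0.2597, -0.9657]]), 't': array([-0.6493, -0.0347,  0.3781])}
(np.float64(182.51503367469127), np.float64(170.33424272441744))
(np.float64(217.039279067667), np.float64(257.9212630297121))
(np.float64(152.7541985773551), np.float64(344.2062149229894))
```

View pics/w0.png

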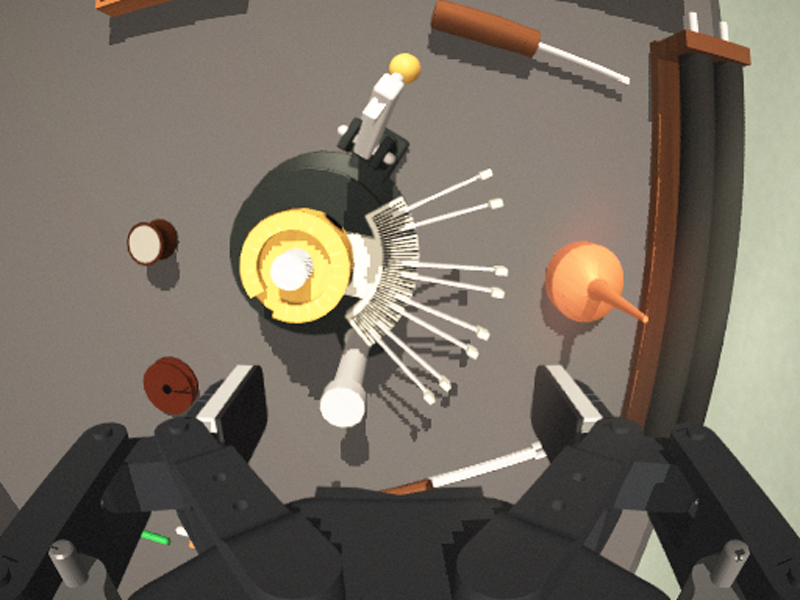

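Wrist view: screw top (292,268), stake top (343,407), latch pivot ~(375,140), knob (405,68). The notch is at the collar's lower-left rim, ~(266,303).

```bash
python3 - <<'E'
from h import *
import pickle
np.set_printoptions(precision=4,suppress=True)
m=pickle.load(open("pics/w0.pkl","rb"));k=1.5625
S=plane(m,292/k,268/k,.132,True);T=plane(m,343/k,407/k,.13,True)
print("screw",S,"stake",T,np.hypot(*(T-S)[:2]),np.degrees(np.arctan2(*(T-S)[1::-1])))
print("knob",plane(m,405/k,68/k,.17,True),"piv",plane(m,373/k,142/k,.134,True))
im=np.load("pics/w0.npy"); cv2.imwrite("pics/c2.png",crop(im,145,125,90,67,800,600))
# rim circle fit guess
for p in((240,268),(349,268),(295,209),(293,323),(266,303)): 
    q=plane(m,p[0]/k,p[1]/k,.120,True)-S; print(p,q[:2],np.hypot(*q[:2]),np.degrees(np.arctan2(q[1],q[0])))
E
```

```text
screw [0.5923 0.0169 0.132 ] stake [ 0.6167 -0.0672  0.13  ] 0.08757408595865614 -73.80561691988248
knob [0.6524 0.1131 0.17  ] piv [0.6367 0.0826 0.134 ]
(240, 268) [-0.0342 -0.002 ] 0.0343011712422947 -176.68052313280432
(349, 268) [ 0.0297 -0.0026] 0.02983502162221388 -5.019005572543077
(295, 209) [0.0002 0.0309] 0.030912282185927967 89.62969858846506
(293, 323) [-0.0042 -0.035 ] 0.0352603853591298 -96.86331545439309
(266, 303) [-0.0198 -0.0229] 0.03027674810740855 -130.76412077297704
```

View pics/c2.png

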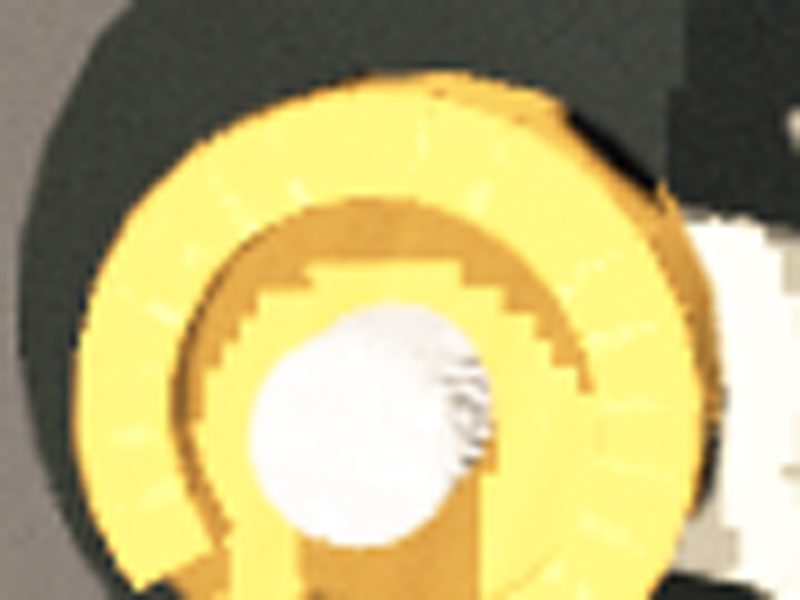

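```bash
python3 - <<'E'
from h import *
import pickle
np.set_printoptions(precision=4,suppress=True)
m=pickle.load(open("pics/w0.pkl","rb"))
S=np.array([.590,.0147,0])
f=lambda x,y,z:plane(m,145+(x+.0)/800*90,125+y/600*67,z,True)-S
for n,x,y,z in(("h1a",570,110,.109),("h1b",660,190,.109),("h2",712,450,.106),("notchL",135,590,.120),("notchLi",222,552,.120)):
    q=f(x,y,z);print(n,q[:2],np.hypot(*q[:2]),np.degrees(np.arctan2(q[1],q[0]))%360)
im=np.load("pics/w0.npy"); a=crop(im,150,165,60,60,400,400)
cv2.imwrite("pics/c3.png",a)
E
```

```text
h1a [0.0185 0.0288] 0.034248500468004185 57.24696203690837
h1b [0.0275 0.0206] 0.034383957573471104 36.81692392690789
h2 [ 0.032  -0.0067] 0.032652518001028946 348.2271150567604
notchL [-0.027  -0.0178] 0.03237270622971676 213.42879923990057
notchLi [-0.0172 -0.0139] 0.022128652912280774 218.8004870896549
```

View pics/c3.png

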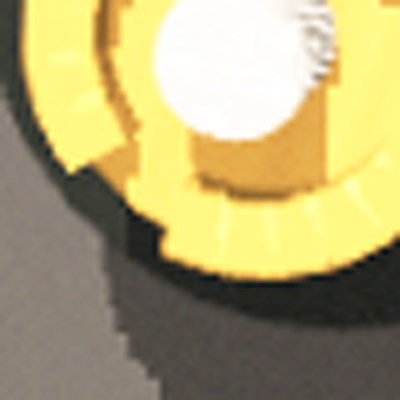

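Stand axis is ≈(0.590,0.0147), with stand yaw ≈ -12.2°. Collar holes are at world ≈228°+60k, so θ≈2.97 rad, which is within range. Moving over the bar.

>>> {"method": "step_arm", "body": {
  "series": [
    [[100, -0.021, -0.036, -0.008, 0, 0, 0.149], [100, -0.021, -0.036, -0.008, 0, 0, 0.149], [100, -0.021, -0.036, -0.012, 0, 0, 0.149], [100, -0.021, -0.036, -0.012, 0, 0, 0.149], [100, -0.021, -0.036, -0.014, 0, 0, 0.149], [100, -0.021, -0.036, -0.014, 0, 0, 0.149], [100, -0.021, -0.036, -0.014, 0, 0, 0.149], [100, -0.021, -0.036, -0.014, 0, 0, 0.149]]
  ],
  "force": 60
}}

```text
time: 0.95
eef_pos: [0.4809, -0.2892, 0.1597]
eef_rot: [180.0, -0.0, 158.7]
contact_force: [0.6, -0.1, -0.6]
width: 0.0857
grip_force: 0.0
```

>>> {"method": "step_arm", "body": {
  "series": [
    [[100, 0, 0, 0, 0, 0, 0.149], [100, 0, 0, 0, 0, 0, 0.149], [100, 0, 0, 0, 0, 0, 0.028], [100, 0, 0, 0, 0, 0, 0], [100, 0, 0, 0, 0, 0, 0], [100, 0, 0, 0, 0, 0, 0], [100, 0, 0, 0, 0, 0, 0], [100, 0, 0, 0, 0, 0, 0]]
  ]
}}

```text
time: 1.75
eef_pos: [0.4822, -0.2878, 0.1604]
eef_rot: [-180.0, 0.0, 177.0]
contact_force: [0.8, 0.1, 0.1]
width: 0.0851
grip_force: 0.0
```

```bash
python3 - <<'E'
from h import *
import pickle
np.set_printoptions(precision=4,suppress=True)
s=get_state();print(s["time"],s["eef_pos"],s["eef_rot"],s["qpos"],s["contact_force"])
m=camera_model("wrist");im=camera("wrist");np.save("pics/w1.npy",im);pickle.dump(m,open("pics/w1.pkl","wb"))
for X in([.41,-.284,.03],[.553,-.29,.03]): print(proj(m,np.array(X),True))
cv2.imwrite("pics/w1.png",cv2.resize(im[:,:,::-1],(800,600),interpolation=cv2.INTER_CUBIC))
E
```

```text
1.75 [ 0.4822 -0.2878  0.1604] [-179.9997    0.0024  176.9782] [ 30.8158  19.2195  -5.3175 106.2335   2.143   54.6403 111.5308] [0.8441 0.1225 0.0648]
(np.float64(256.09662926057365), np.float64(104.66798881278979))
(np.float64(257.6302004019892), np.float64(262.37815304120454))
```

View pics/w1.png

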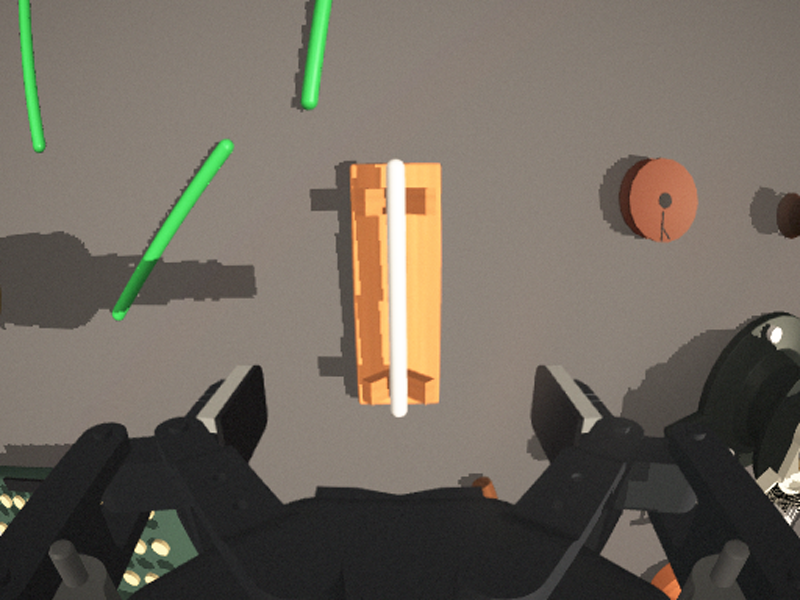

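The bar lies centred in the brown rest, ends at (396,160) and (400,416); the green rods are off to the left.

```bash
python3 - <<'E'
from h import *
import pickle
np.set_printoptions(precision=4,suppress=True)
m=pickle.load(open("pics/w1.pkl","rb"));k=1.5625
a=plane(m,396/k,161/k,.031,True);b=plane(m,400/k,415/k,.031,True)
print(a,b,(a+b)/2,np.linalg.norm(a-b),np.degrees(np.arctan2(*(a-b)[1::-1])))
# rest board corners z=.012
for p in((351,163),(441,163),(357,404),(438,404)):print(plane(m,p[0]/k,p[1]/k,.012,True))
# vee lower: rays of the wooden pieces' extremes
for p in((396,190),(396,212)):print(plane(m,p[0]/k,p[1]/k,.038,True))
E
```

```text
[ 0.4086 -0.2861  0.031 ] [ 0.5559 -0.2917  0.031 ] [ 0.4822 -0.2889  0.031 ] 0.14741073401318988 177.83032509116575
[ 0.4074 -0.3117  0.012 ]
[ 0.4102 -0.2608  0.012 ]
[ 0.5571 -0.3195  0.012 ]
[ 0.5598 -0.2673  0.012 ]
[ 0.4238 -0.2869  0.038 ]
[ 0.4352 -0.2875  0.038 ]
```

>>> {"method": "step_arm", "body": {
  "series": [
    [[60, 0.0005, -0.0012, -0.03, 0, 0, 0.005], [60, 0, 0, -0.03, 0, 0, 0], [60, 0, 0, -0.03, 0, 0, 0], [60, 0, 0, -0.02, 0, 0, 0], [60, 0, 0, -0.009, 0, 0, 0], [60, 0, 0, 0, 0, 0, 0], [30, 0, 0, 0, 0, 0, 0], [0, 0, 0, 0, 0, 0, 0]]
  ],
  "force": 70
}}

```text
time: 2.6
eef_pos: [0.4836, -0.2897, 0.0427]
eef_rot: [-179.9, 0.1, 177.3]
contact_force: [-0.7, -1.0, -0.4]
width: 0.0233
grip_force: 0.0
```

>>> {"method": "step_arm", "body": {
  "series": [
    [[0, 0, 0, 0, 0, 0, 0], [0, 0, 0, 0, 0, 0, 0], [0, 0, 0, 0, 0, 0, 0], [0, 0, 0, 0, 0, 0, 0], [0, 0, 0, 0, 0, 0, 0], [0, 0, 0, 0, 0, 0, 0], [0, 0, 0, 0, 0, 0, 0], [0, 0, 0, 0, 0, 0, 0]]
  ]
}}

```text
time: 3.4
eef_pos: [0.4834, -0.2891, 0.0427]
eef_rot: [-180.0, 0.1, 177.3]
contact_force: [-0.9, 1.9, 6.8]
width: 0.0075
grip_force: 68.4
```

>>> {"method": "step_arm", "body": {
  "series": [
    [[0, 0, 0, 0.01, 0, 0, 0], [0, 0, 0, 0.02, 0, 0, 0], [0, 0, 0, 0.03, 0, 0, 0], [0, 0, 0, 0.03, 0, 0, 0], [0, 0, 0, 0.03, 0, 0, 0], [0, 0, 0, 0, 0, 0, 0], [0, 0, 0, 0, 0, 0, 0], [0, 0, 0, 0, 0, 0, 0]]
  ]
}}

```text
time: 4.2
eef_pos: [0.4815, -0.2888, 0.1602]
eef_rot: [179.9, -0.1, 177.3]
contact_force: [-0.5, 0.8, -1.0]
width: 0.0072
grip_force: 68.3
```

```bash
python3 - <<'E'
from h import *
import pickle
np.set_printoptions(precision=4,suppress=True)
s=get_state();print(s["time"],s["eef_pos"],s["eef_rot"],s["contact_force"],s["wrist_torque"],s["width"])
m=camera_model("wrist");w=camera("wrist");ms=camera_model("side");sd=camera("side")
pickle.dump((m,w,ms,sd),open("pics/p2.pkl","wb"))
p=proj(ms,s["eef_pos"]-[0,0,.012]);print(p)
o=np.zeros((600,800,3),np.uint8)
o[:,:400]=crop(w,175,90,160,240,400,600)
x0,y0=int(p[0])-40,int(p[1])-60;print(x0,y0)
o[:,400:]=crop(sd,x0,y0,80,120,400,600)
cv2.imwrite("pics/p2.png",o)
E
```

```text
4.2 [ 0.4815 -0.2888  0.1602] [179.9404  -0.1316 177.2618] [-0.5227  0.8001 -0.9879] [0.0139 0.0348 0.0045] 0.007166464646034535
(np.float64(260.73999933751236), np.float64(215.08732008070822))
220 155
```

View pics/p2.png

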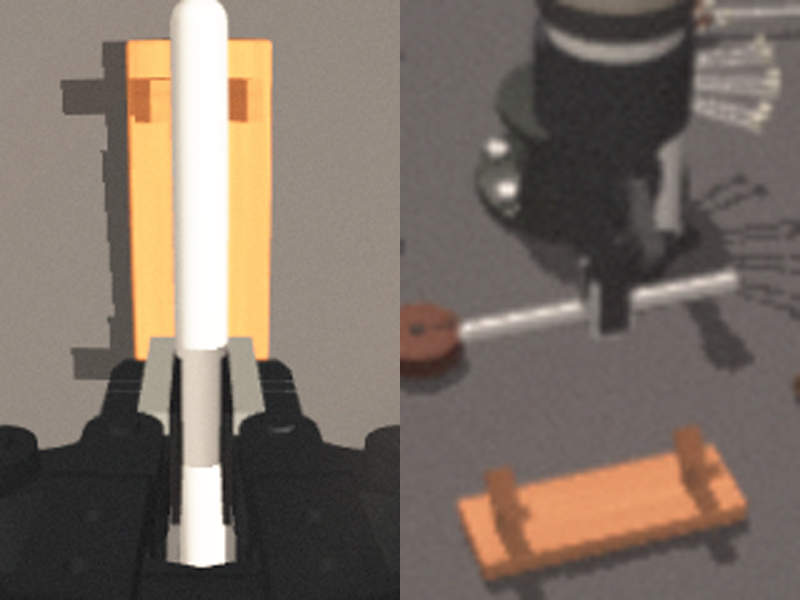

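Bar is held level near its middle. I'll turn it so the wrist camera faces the collar (bar along world 228°) and come to the insertion standoff.

>>> {"method": "step_arm", "body": {
  "series": [
    [[0, 0.0017, 0.0134, 0, 0, 0, -0.141], [0, 0.0017, 0.0134, 0, 0, 0, -0.141], [0, 0.0017, 0.0134, 0, 0, 0, -0.141], [0, 0.0017, 0.0134, 0, 0, 0, -0.141], [0, 0.0017, 0.0134, 0, 0, 0, -0.141], [0, 0.0017, 0.0134, 0, 0, 0, -0.141], [0, 0.0017, 0.0134, 0, 0, 0, -0.141], [0, 0.0017, 0.0134, 0, 0, 0, -0.141]]
  ]
}}

```text
time: 5.1
eef_pos: [0.4955, -0.1812, 0.1602]
eef_rot: [-179.9, -0.1, 112.3]
contact_force: [-0.6, 0.5, -1.3]
width: 0.0073
grip_force: 68.4
```

>>> {"method": "step_arm", "body": {
  "series": [
    [[0, 0.0017, 0.0134, 0, 0, 0, -0.141], [0, 0.0017, 0.0134, 0, 0, 0, -0.141], [0, 0.0017, 0.0134, 0, 0, 0, -0.141], [0, 0.0017, 0.0134, 0, 0, 0, -0.141], [0, 0.0017, 0.0134, 0, 0, 0, -0.141], [0, 0.0017, 0.0134, 0, 0, 0, -0.141], [0, 0.0017, 0.0134, 0, 0, 0, -0.141], [0, 0.0017, 0.0134, 0, 0, 0, -0.141]]
  ]
}}

```text
time: 5.9
eef_pos: [0.5091, -0.0741, 0.1603]
eef_rot: [-179.9, 0.1, 47.7]
contact_force: [0.6, -0.1, -1.2]
width: 0.0074
grip_force: 68.3
```

>>> {"method": "step_arm", "body": {
  "series": [
    [[0, 0, 0, -0.015, 0, 0, 0], [0, 0, 0, -0.015, 0, 0, 0], [0, 0, 0, -0.01, 0, 0, 0], [0, 0, 0, -0.006, 0, 0, 0], [0, 0, 0, 0, 0, 0, 0], [0, 0, 0, 0, 0, 0, 0], [0, 0, 0, 0, 0, 0, 0], [0, 0, 0, 0, 0, 0, 0]]
  ]
}}

```text
time: 6.7
eef_pos: [0.5102, -0.0749, 0.1159]
eef_rot: [179.9, -0.0, 48.0]
contact_force: [0.2, -0.8, -0.3]
width: 0.0073
grip_force: 68.3
```

```bash
python3 - <<'E'
from h import *
import pickle
np.set_printoptions(precision=4,suppress=True)
s=get_state();print(s["time"],s["eef_pos"],s["eef_rot"],s["qpos"],s["contact_force"],s["width"])
m=camera_model("wrist");w=camera("wrist")
pickle.dump((m,w),open("pics/p3.pkl","wb"))
print(proj(m,np.array([.590,.0147,.132]),True),-m["R"].T@m["t"])
cv2.imwrite("pics/p3.png",crop(w,130,40,240,180,800,600))
E
```

```text
6.7 [ 0.5102 -0.0749  0.1159] [179.9397  -0.0454  47.9979] [ -4.6559  18.4997   9.7972 114.8085  -4.2367  46.9462 -34.467 ] [ 0.1616 -0.7931 -0.3449] 0.007257587280668115
(np.float64(251.40510471901618), np.float64(-34.23518393999106)) [ 0.5538 -0.027   0.2337]
```

View pics/p3.png

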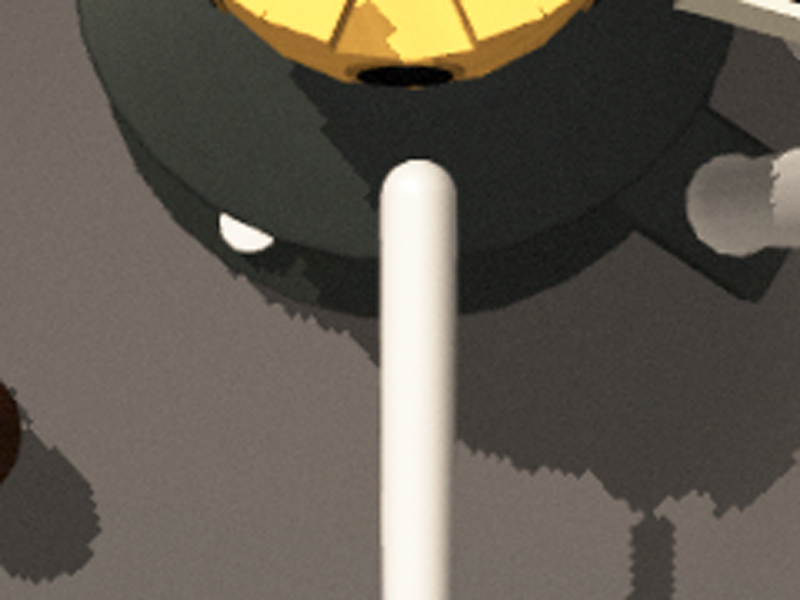

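The wrist view shows the hole mouth at (405,76) and the bar tip at (418,165), so the bar is ≈1.6 mm too far right (towards the stake). I'll shift it left and push in.

>>> {"method": "step_arm", "body": {
  "series": [
    [[0, -0.0012, 0.0011, 0, 0, 0, 0], [0, 0, 0, 0, 0, 0, 0], [0, 0.0027, 0.003, 0, 0, 0, 0], [0, 0.0027, 0.003, 0, 0, 0, 0], [0, 0.0027, 0.003, 0, 0, 0, 0], [0, 0.0027, 0.003, 0, 0, 0, 0], [0, 0.0027, 0.003, 0, 0, 0, 0], [0, 0, 0, 0, 0, 0, 0]]
  ]
}}

```text
time: 7.55
eef_pos: [0.5226, -0.0579, 0.1153]
eef_rot: [180.0, -0.0, 48.1]
contact_force: [0.1, 0.5, -1.4]
width: 0.0072
grip_force: 68.3
```

```bash
cat > st.py <<'E'
from h import *
np.set_printoptions(precision=4,suppress=True)
s=get_state();print(s["time"],s["eef_pos"],s["eef_rot"],s["contact_force"],s["wrist_torque"],s["width"],"j7",s["qpos"][6])
a=np.radians(s["eef_rot"][2]);f=s["contact_force"];print("axial(inward) %.1f right %.1f up %.1f"%(f[0]*np.cos(a)+f[1]*np.sin(a),f[0]*np.sin(a)-f[1]*np.cos(a),f[2]))
E
python3 st.py
```

```text
7.55 [ 0.5226 -0.0579  0.1153] [179.9874  -0.0246  48.0642] [ 0.0813  0.5385 -1.3861] [-0.0135  0.0283 -0.0262] 0.007178223508391478 j7 -36.37048993779917
axial(inward) 0.5 right -0.3 up -1.4
```

>>> {"method": "step_arm", "body": {
  "series": [
    [[0, 0.0022, 0.0025, 0, 0, 0, 0], [0, 0.0022, 0.0025, 0, 0, 0, 0], [0, 0.0022, 0.0025, 0, 0, 0, 0], [0, 0, 0, 0, 0, 0, 0], [0, 0, 0, 0, 0, 0, 0], [0, 0, 0, 0, 0, 0, 0], [0, 0, 0, 0, 0, 0, 0], [0, 0, 0, 0, 0, 0, 0]]
  ]
}}

```text
time: 8.35
eef_pos: [0.5286, -0.0513, 0.1154]
eef_rot: [180.0, 0.0, 48.0]
contact_force: [0.5, -0.4, -0.8]
width: 0.0071
grip_force: 68.3
```

```bash
python3 st.py; cat > arc.py <<'E'
import numpy as np,sys
# args: phi0 phi1 rows r
p0,p1,n,r=map(float,sys.argv[1:5]);n=int(n)
f=np.radians(np.linspace(p0,p1,n+1));P=np.c_[r*np.cos(f),r*np.sin(f)]
R=np.round(P,4)
for i in range(n):
    d=R[i+1]-R[i]; print([0,round(d[0],4),round(d[1],4),round((p1-p0)/n/360*.006,5),0,0,round(f[1]-f[0],4)],end=", " if (i+1)%8 else "\n")
E
python3 arc.py 228 138 24 .0898
```

```text
8.35 [ 0.5286 -0.0513  0.1154] [179.9912   0.0015  47.9944] [ 0.493  -0.4418 -0.7538] [-0.0321 -0.0229  0.0156] 0.007121561854764619 j7 -37.207320467063894
axial(inward) 0.0 right 0.7 up -0.8
[0, np.float64(-0.0042), np.float64(0.004), -6e-05, 0, 0, np.float64(-0.0654)], [0, np.float64(-0.004), np.float64(0.0044), -6e-05, 0, 0, np.float64(-0.0654)], [0, np.float64(-0.0037), np.float64(0.0046), -6e-05, 0, 0, np.float64(-0.0654)], [0, np.float64(-0.0033), np.float64(0.0048), -6e-05, 0, 0, np.float64(-0.0654)], [0, np.float64(-0.0031), np.float64(0.005), -6e-05, 0, 0, np.float64(-0.0654)], [0, np.float64(-0.0027), np.float64(0.0052), -6e-05, 0, 0, np.float64(-0.0654)], [0, np.float64(-0.0023), np.float64(0.0054), -6e-05, 0, 0, np.float64(-0.0654)], [0, np.float64(-0.002), np.float64(0.0056), -6e-05, 0, 0, np.float64(-0.0654)]
[0, np.float64(-0.0016), np.float64(0.0056), -6e-05, 0, 0, np.float64(-0.0654)], [0, np.float64(-0.0013), np.float64(0.0057), -6e-05, 0, 0, np.float64(-0.0654)], [0, np.float64(-0.0009), np.float64(0.0058), -6e-05, 0, 0, np.float64(-0.0654)], [0, np.float64(-0.0005
[... 316 characters left out ...]
.0011), np.float64(0.0058), -6e-05, 0, 0, np.float64(-0.0654)]
[0, np.float64(0.0014), np.float64(0.0057), -6e-05, 0, 0, np.float64(-0.0654)], [0, np.float64(0.0018), np.float64(0.0056), -6e-05, 0, 0, np.float64(-0.0654)], [0, np.float64(0.0021), np.float64(0.0054), -6e-05, 0, 0, np.float64(-0.0654)], [0, np.float64(0.0025), np.float64(0.0054), -6e-05, 0, 0, np.float64(-0.0654)], [0, np.float64(0.0028), np.float64(0.0051), -6e-05, 0, 0, np.float64(-0.0654)], [0, np.float64(0.0032), np.float64(0.005), -6e-05, 0, 0, np.float64(-0.0654)], [0, np.float64(0.0035), np.float64(0.0047), -6e-05, 0, 0, np.float64(-0.0654)], [0, np.float64(0.0038), np.float64(0.0045), -6e-05, 0, 0, np.float64(-0.0654)]
```

>>> {"method": "step_arm", "body": {
  "series": [
    [[0, -0.0042, 0.004, -6e-05, 0, 0, -0.0654], [0, -0.004, 0.0044, -6e-05, 0, 0, -0.0654], [0, -0.0037, 0.0046, -6e-05, 0, 0, -0.0654], [0, -0.0033, 0.0048, -6e-05, 0, 0, -0.0654], [0, -0.0031, 0.005, -6e-05, 0, 0, -0.0654], [0, -0.0027, 0.0052, -6e-05, 0, 0, -0.0654], [0, -0.0023, 0.0054, -6e-05, 0, 0, -0.0654], [0, -0.002, 0.0056, -6e-05, 0, 0, -0.0654]]
  ]
}}

```text
time: 9.15
eef_pos: [0.504, -0.0155, 0.1153]
eef_rot: [179.8, -0.1, 17.6]
contact_force: [0.8, -6.6, -0.9]
width: 0.0073
grip_force: 68.9
```

```bash
python3 st.py
```

```text
9.15 [ 0.504  -0.0155  0.1153] [179.7589  -0.0648  17.6469] [ 0.8487 -6.5559 -0.9131] [-1.3939 -0.2488 -0.3525] 0.007281920499976739 j7 -69.96752712548218
axial(inward) -1.2 right 6.5 up -0.9
```

>>> {"method": "step_arm", "body": {
  "series": [
    [[0, -0.0016, 0.0056, -6e-05, 0, 0, -0.0654], [0, -0.0013, 0.0057, -6e-05, 0, 0, -0.0654], [0, -0.0009, 0.0058, -6e-05, 0, 0, -0.0654], [0, -0.0005, 0.0059, -6e-05, 0, 0, -0.0654], [0, -0.0001, 0.0059, -6e-05, 0, 0, -0.0654], [0, 0.0003, 0.0058, -6e-05, 0, 0, -0.0654], [0, 0.0006, 0.0059, -6e-05, 0, 0, -0.0654], [0, 0.0011, 0.0058, -6e-05, 0, 0, -0.0654]]
  ]
}}

```text
time: 9.95
eef_pos: [0.4998, 0.031, 0.1142]
eef_rot: [179.8, 0.1, -12.3]
contact_force: [-1.8, -7.0, -0.9]
width: 0.0072
grip_force: 69.1
```

>>> {"method": "step_arm", "body": {
  "series": [
    [[0, 0.0014, 0.0057, -6e-05, 0, 0, -0.0654], [0, 0.0018, 0.0056, -6e-05, 0, 0, -0.0654], [0, 0.0021, 0.0054, -6e-05, 0, 0, -0.0654], [0, 0.0025, 0.0054, -6e-05, 0, 0, -0.0654], [0, 0.0028, 0.0051, -6e-05, 0, 0, -0.0654], [0, 0.0032, 0.005, -6e-05, 0, 0, -0.0654], [0, 0.0035, 0.0047, -6e-05, 0, 0, -0.0654], [0, 0.0038, 0.0045, -6e-05, 0, 0, -0.0654]]
  ]
}}

```text
time: 10.75
eef_pos: [0.5192, 0.0734, 0.1131]
eef_rot: [179.6, 0.2, -42.2]
contact_force: [-5.5, -3.8, 1.4]
width: 0.0071
grip_force: 69.1
```

```bash
python3 st.py
```

```text
10.75 [0.5192 0.0734 0.1131] [179.6269   0.1969 -42.2486] [-5.4541 -3.7735  1.3917] [-0.8575  0.9612 -0.3672] 0.007123443346976081 j7 -134.06200450536528
axial(inward) -1.5 right 6.5 up 1.4
```

>>> {"method": "step_arm", "body": {
  "series": [
    [[0, 0, 0, 0, 0, 0, 0], [0, -0.0007, -0.0007, 0, 0, 0, 0], [0, -0.0059, 0.0054, 0, 0, 0, 0], [0, -0.0059, 0.0054, 0, 0, 0, 0], [0, -0.0059, 0.0054, 0, 0, 0, 0], [0, -0.0059, 0.0054, 0, 0, 0, 0], [0, -0.0059, 0.0054, 0, 0, 0, 0], [0, 0, 0, 0, 0, 0, 0]]
  ]
}}

```text
time: 11.55
eef_pos: [0.491, 0.1037, 0.1139]
eef_rot: [-180.0, 0.1, -41.8]
contact_force: [-0.1, 0.2, -1.3]
width: 0.0072
grip_force: 68.5
```

```bash
python3 st.py; python3 arc.py 138 198 8 .128|sed 's/np.float64//g';  python3 - <<'E'
from h import *
import pickle
m,w=pickle.load(open("pics/p3.pkl","rb"))
g=w[56:72,232:272].astype(int); print("\n".join(" ".join("%3d/%3d"%(p[0],p[2]) for p in r[::3]) for r in g))
E
```

```text
11.55 [0.491  0.1037 0.1139] [-179.9711    0.0539  -41.7714] [-0.1384  0.1784 -1.3158] [-0.015  -0.0263  0.0132] 0.007225553552862842 j7 -138.43710286511694
axial(inward) -0.2 right -0.0 up -1.3
[0, (-0.0104), (-0.0131), 0.00013, 0, 0, (0.1309)], [0, (-0.0085), (-0.0144), 0.00013, 0, 0, (0.1309)], [0, (-0.0067), (-0.0154), 0.00013, 0, 0, (0.1309)], [0, (-0.0045), (-0.0161), 0.00013, 0, 0, (0.1309)], [0, (-0.0024), (-0.0166), 0.00013, 0, 0, (0.1309)], [0, (-0.0002), (-0.0167), 0.00013, 0, 0, (0.1309)], [0, (0.0019), (-0.0166), 0.00013, 0, 0, (0.1309)], [0, (0.0042), (-0.0163), 0.00013, 0, 0, (0.1309)]
163/ 50 165/ 49 179/ 56 198/ 60 218/ 70 219/ 70 254/113 254/110 254/107 254/107 230/ 73 156/ 47 155/ 47 154/ 46
156/ 47 155/ 46 158/ 49 161/ 51 168/ 51 187/ 56 251/ 98 251/ 98 244/ 85 195/ 60 155/ 45 153/ 44 157/ 49 151/ 47
158/ 47 158/ 45 149/ 44 143/ 42 136/ 39 135/ 42 158/ 54 215/ 71 187/ 58 170/ 51 131/ 39 148/ 46 151/ 45 156/ 49
159/ 46 141/ 40 122/ 35 115/ 31 110/ 29  90/ 29  96/ 30 117/ 37 116/ 32 133/ 41 108/ 32 113/ 35 139/ 41 153/ 47
157/ 49 114/ 35  99/ 27  55/ 19  17/  1   8/
[... 599 characters left out ...]
/ 35  41/ 38  40/ 39  38/ 37
 37/ 35  34/ 31  37/ 34  35/ 33  39/ 38  39/ 34  32/ 32  83/ 34  70/ 40  40/ 39  38/ 37  37/ 38  39/ 38  39/ 37
 37/ 34  36/ 32  34/ 33  39/ 37  35/ 36  39/ 37  37/ 35  37/ 36  38/ 38  41/ 38  39/ 36  38/ 37  36/ 35  36/ 33
 33/ 31  39/ 37  37/ 38  37/ 36  36/ 35  38/ 36  40/ 37  36/ 35  39/ 35  37/ 36  38/ 36  38/ 37  38/ 38  39/ 41
 35/ 34  35/ 35  35/ 34  38/ 36  36/ 36  38/ 38  39/ 34  36/ 32  39/ 37  37/ 35  36/ 35  40/ 38  36/ 36  40/ 39
 37/ 36  37/ 36  34/ 33  39/ 39  37/ 34  36/ 34  35/ 34  37/ 35  36/ 35  38/ 36  35/ 35  34/ 35  36/ 35  37/ 37
 37/ 35  35/ 33  35/ 35  41/ 40  41/ 39  34/ 31  35/ 34  36/ 36  33/ 34  37/ 37  38/ 36  37/ 35  40/ 38  35/ 37
```

>>> {"method": "step_arm", "body": {
  "series": [
    [[0, -0.0104, -0.0131, 0, 0, 0, 0.1309], [0, -0.0085, -0.0144, 0, 0, 0, 0.1309], [0, -0.0067, -0.0154, 0, 0, 0, 0.1309], [0, -0.0045, -0.0161, 0, 0, 0, 0.1309], [0, -0.0024, -0.0166, 0, 0, 0, 0.1309], [0, -0.0002, -0.0167, 0, 0, 0, 0.1309], [0, 0.0019, -0.0166, 0, 0, 0, 0.1309], [0, 0.0042, -0.0163, 0, 0, 0, 0.1309]]
  ]
}}

```text
time: 12.35
eef_pos: [0.4654, -0.024, 0.1141]
eef_rot: [180.0, -0.0, 18.4]
contact_force: [0.1, -0.4, -1.9]
width: 0.0075
grip_force: 68.4
```

>>> {"method": "step_arm", "body": {
  "series": [
    [[0, 0.0094, 0.0017, 0, 0, 0, 0], [0, 0, 0, 0, 0, 0, 0], [0, 0, 0, 0, 0, 0, 0], [0, 0, 0, 0, 0, 0, 0], [0, 0, 0, 0, 0, 0, 0], [0, 0, 0, 0, 0, 0, 0], [0, 0, 0, 0, 0, 0, 0], [0, 0, 0, 0, 0, 0, 0]]
  ]
}}

```text
time: 13.15
eef_pos: [0.4746, -0.0215, 0.1139]
eef_rot: [180.0, 0.0, 18.1]
contact_force: [-0.2, 0.2, -0.5]
width: 0.0073
grip_force: 68.4
```

```bash
python3 st.py; cat > hole.py <<'E'
from h import *
import pickle,sys
def go(m,w,z):
    d=(w.max(2)<20).astype(np.uint8); d[120:]=0
    n,l,st,c=cv2.connectedComponentsWithStats(d)
    for i in range(1,n):
        if st[i,4]>40 and 150<c[i][0]<360:
            print(st[i],c[i],plane(m,*c[i],z,True))
m,w=pickle.load(open("pics/p3.pkl","rb"));go(m,w,.1028)
m=camera_model("wrist");w=camera("wrist");pickle.dump((m,w),open("pics/p4.pkl","wb"));go(m,w,.1013)
cv2.imwrite("pics/p4.png",crop(w,130,40,240,180,800,600))
for X in(.4,.45): pass
# bar tip / axis columns
for name in("p3","p4"):
    m,w=pickle.load(open(f"pics/{name}.pkl","rb"))
    for r in(95,120,150,180):
        b=np.where(w[r,225:285].min(1)>150)[0]+225; print(name,r,b.min() if len(b) else None,b.max() if len(b) else None)
E
python3 hole.py
```

```text
13.15 [ 0.4746 -0.0215  0.1139] [179.995    0.0031  18.0768] [-0.2034  0.2232 -0.5171] [ 0.0027 -0.0085  0.0293] 0.007285019810479681 j7 -68.47870981379553
axial(inward) -0.1 right -0.3 up -0.5
[238  60  27   6 127] [250.92125984  62.47244094] [ 0.56795764 -0.00912859  0.1028    ]
[259  57  27   8 113] [271.73451327  60.05309735] [ 0.56162151 -0.00148102  0.1013    ]
p3 95 245 263
p3 120 245 263
p3 150 244 263
p3 180 244 263
p4 95 244 262
p4 120 239 262
p4 150 244 263
p4 180 244 263
```

>>> {"method": "step_arm", "body": {
  "series": [
    [[0, 0.0043, -0.0091, 0, 0, 0, 0.082], [0, 0.0043, -0.0091, 0, 0, 0, 0.082], [0, 0.0043, -0.009, 0, 0, 0, 0.0825], [0, 0, 0, 0, 0, 0, 0], [0, 0, 0, 0, 0, 0, 0], [0, 0, 0, 0, 0, 0, 0], [0, 0, 0, 0, 0, 0, 0], [0, 0, 0, 0, 0, 0, 0]]
  ]
}}

```text
time: 14.0
eef_pos: [0.4874, -0.0483, 0.1139]
eef_rot: [-180.0, 0.0, 32.2]
contact_force: [-0.4, 0.0, -0.9]
width: 0.0071
grip_force: 68.4
```

```bash
python3 st.py; python3 hole.py
```

```text
14.0 [ 0.4874 -0.0483  0.1139] [-179.9945    0.0022   32.2169] [-0.3788  0.007  -0.9034] [-0.0325  0.0317 -0.0263] 0.007148221363086563 j7 -51.53020088318441
axial(inward) -0.3 right -0.2 up -0.9
[238  60  27   6 127] [250.92125984  62.47244094] [ 0.56795764 -0.00912859  0.1028    ]
[240  60  27   6 123] [252.91056911  62.        ] [ 0.56161975 -0.00136788  0.1013    ]
p3 95 245 263
p3 120 245 263
p3 150 244 263
p3 180 244 263
p4 95 244 262
p4 120 225 262
p4 150 243 262
p4 180 244 262
```

>>> {"method": "step_arm", "body": {
  "series": [
    [[0, 0.0042, 0.0027, 0, 0, 0, 0], [0, 0.0042, 0.0027, 0, 0, 0, 0], [0, 0.0042, 0.0027, 0, 0, 0, 0], [0, 0.0042, 0.0027, 0, 0, 0, 0], [0, 0.0042, 0.0026, 0, 0, 0, 0], [0, 0.0042, 0.0026, 0, 0, 0, 0], [0, 0, 0, 0, 0, 0, 0], [0, 0, 0, 0, 0, 0, 0]]
  ]
}}

```text
time: 14.85
eef_pos: [0.5127, -0.0328, 0.1138]
eef_rot: [180.0, 0.0, 32.2]
contact_force: [-0.4, -0.2, -0.5]
width: 0.0071
grip_force: 68.4
```

```bash
python3 st.py; sed -i 's/round(d\[0\],4),round(d\[1\],4)/round(float(d[0]),4),round(float(d[1]),4)/;s/round(f\[1\]-f\[0\],4)/round(float(f[1]-f[0]),4)/' arc.py; python3 arc.py 212.2 122.2 24 .09
```

```text
14.85 [ 0.5127 -0.0328  0.1138] [179.9987   0.0229  32.2044] [-0.4015 -0.1622 -0.5095] [-0.0373 -0.0034  0.0385] 0.007105155494256273 j7 -53.0816638046301
axial(inward) -0.4 right -0.1 up -0.5
[0, -0.0029, 0.0051, -6e-05, 0, 0, -0.0654], [0, -0.0027, 0.0053, -6e-05, 0, 0, -0.0654], [0, -0.0023, 0.0054, -6e-05, 0, 0, -0.0654], [0, -0.0019, 0.0056, -6e-05, 0, 0, -0.0654], [0, -0.0015, 0.0057, -6e-05, 0, 0, -0.0654], [0, -0.0012, 0.0057, -6e-05, 0, 0, -0.0654], [0, -0.0008, 0.0059, -6e-05, 0, 0, -0.0654], [0, -0.0004, 0.0058, -6e-05, 0, 0, -0.0654]
[0, -0.0001, 0.0059, -6e-05, 0, 0, -0.0654], [0, 0.0004, 0.0059, -6e-05, 0, 0, -0.0654], [0, 0.0007, 0.0059, -6e-05, 0, 0, -0.0654], [0, 0.0011, 0.0057, -6e-05, 0, 0, -0.0654], [0, 0.0015, 0.0057, -6e-05, 0, 0, -0.0654], [0, 0.0019, 0.0056, -6e-05, 0, 0, -0.0654], [0, 0.0022, 0.0055, -6e-05, 0, 0, -0.0654], [0, 0.0026, 0.0053, -6e-05, 0, 0, -0.0654]
[0, 0.0029, 0.0051, -6e-05, 0, 0, -0.0654], [0, 0.0032, 0.0049, -6e-05, 0, 0, -0.0654], [0, 0.0036, 0.0047, -6e-05, 0, 0, -0.0654], [0, 0.0039, 0.0044, -6e-05, 0, 0, -0.0654], [0, 0.0041, 0.0042, -6e-05, 0, 0, -0.0654], [0, 0.0044, 0.0039, -6e-05, 0, 0, -0.0654], [0, 0.0047, 0.0037, -6e-05, 0, 0, -0.0654], [0, 0.0048, 0.0033, -6e-05, 0, 0, -0.0654]
```

>>> {"method": "step_arm", "body": {
  "series": [
    [[0, -0.0029, 0.0051, -6e-05, 0, 0, -0.0654], [0, -0.0027, 0.0053, -6e-05, 0, 0, -0.0654], [0, -0.0023, 0.0054, -6e-05, 0, 0, -0.0654], [0, -0.0019, 0.0056, -6e-05, 0, 0, -0.0654], [0, -0.0015, 0.0057, -6e-05, 0, 0, -0.0654], [0, -0.0012, 0.0057, -6e-05, 0, 0, -0.0654], [0, -0.0008, 0.0059, -6e-05, 0, 0, -0.0654], [0, -0.0004, 0.0058, -6e-05, 0, 0, -0.0654]]
  ]
}}

```text
time: 15.65
eef_pos: [0.4982, 0.0082, 0.1134]
eef_rot: [179.8, 0.1, 1.8]
contact_force: [-1.0, -6.3, -1.1]
width: 0.0073
grip_force: 69.1
```

>>> {"method": "step_arm", "body": {
  "series": [
    [[0, -0.0001, 0.0059, -6e-05, 0, 0, -0.0654], [0, 0.0004, 0.0059, -6e-05, 0, 0, -0.0654], [0, 0.0007, 0.0059, -6e-05, 0, 0, -0.0654], [0, 0.0011, 0.0057, -6e-05, 0, 0, -0.0654], [0, 0.0015, 0.0057, -6e-05, 0, 0, -0.0654], [0, 0.0019, 0.0056, -6e-05, 0, 0, -0.0654], [0, 0.0022, 0.0055, -6e-05, 0, 0, -0.0654], [0, 0.0026, 0.0053, -6e-05, 0, 0, -0.0654]]
  ]
}}

```text
time: 16.45
eef_pos: [0.5066, 0.0543, 0.1122]
eef_rot: [179.7, 0.2, -28.1]
contact_force: [-5.2, -4.8, 0.9]
width: 0.0071
grip_force: 69.4
```

```bash
python3 st.py
```

```text
16.45 [0.5066 0.0543 0.1122] [179.6777   0.231  -28.123 ] [-5.2017 -4.842   0.9332] [-1.0131  0.8503 -0.3791] 0.007110023548086307 j7 -118.63981849900932
axial(inward) -2.3 right 6.7 up 0.9
```

>>> {"method": "step_arm", "body": {
  "series": [
    [[0, 0.0029, 0.0051, -6e-05, 0, 0, -0.0654], [0, 0.0032, 0.0049, -6e-05, 0, 0, -0.0654], [0, 0.0036, 0.0047, -6e-05, 0, 0, -0.0654], [0, 0.0039, 0.0044, -6e-05, 0, 0, -0.0654], [0, 0.0041, 0.0042, -6e-05, 0, 0, -0.0654], [0, 0.0044, 0.0039, -6e-05, 0, 0, -0.0654], [0, 0.0047, 0.0037, -6e-05, 0, 0, -0.0654], [0, 0, 0, 0, 0, 0, 0]]
  ]
}}

```text
time: 17.25
eef_pos: [0.5328, 0.0874, 0.1114]
eef_rot: [179.6, 0.2, -54.1]
contact_force: [-6.2, -1.2, 1.2]
width: 0.0074
grip_force: 69.3
```

```bash
python3 st.py
```

```text
17.25 [0.5328 0.0874 0.1114] [179.5798   0.2191 -54.1363] [-6.1824 -1.1557  1.1723] [-0.3495  1.1194 -0.2711] 0.007404445926650004 j7 -143.90143940362185
axial(inward) -2.7 right 5.7 up 1.2
```

```bash
python3 arc.py 126 112 6 .09
```

```text
[0, 0.003, 0.0021, -4e-05, 0, 0, -0.0407], [0, 0.0031, 0.002, -4e-05, 0, 0, -0.0407], [0, 0.0032, 0.0018, -4e-05, 0, 0, -0.0407], [0, 0.0032, 0.0017, -4e-05, 0, 0, -0.0407], [0, 0.0033, 0.0016, -4e-05, 0, 0, -0.0407], [0, 0.0034, 0.0014, -4e-05, 0, 0, -0.0407],
```

>>> {"method": "step_arm", "body": {
  "series": [
    [[0, 0.003, 0.0021, -4e-05, 0, 0, -0.0407], [0, 0.0031, 0.002, -4e-05, 0, 0, -0.0407], [0, 0.0032, 0.0018, -4e-05, 0, 0, -0.0407], [0, 0.0032, 0.0017, -4e-05, 0, 0, -0.0407], [0, 0.0033, 0.0016, -4e-05, 0, 0, -0.0407], [0, 0, 0, 0, 0, 0, 0], [0, 0, 0, 0, 0, 0, 0], [0, 0, 0, 0, 0, 0, 0]]
  ]
}}

```text
time: 18.05
eef_pos: [0.5481, 0.0969, 0.1112]
eef_rot: [179.5, 0.2, -65.7]
contact_force: [-5.2, 0.3, 0.6]
width: 0.0075
grip_force: 69.3
```

```bash
python3 st.py
```

```text
18.05 [0.5481 0.0969 0.1112] [179.5378   0.2002 -65.7406] [-5.2019  0.268   0.6306] [-0.1369  1.2079 -0.3554] 0.007525640258283235 j7 -154.22177780805214
axial(inward) -2.4 right 4.6 up 0.6
```

>>> {"method": "step_arm", "body": {
  "series": [
    [[0, 0.0023, 0.0009, 0, 0, 0, -0.015], [0, 0.0023, 0.0009, 0, 0, 0, -0.015], [0, 0.0023, 0.0009, 0, 0, 0, -0.015], [0, 0.0023, 0.0009, 0, 0, 0, 0], [0, 0.0023, 0.0008, 0, 0, 0, 0], [0, 0, 0, 0, 0, 0, 0], [0, 0, 0, 0, 0, 0, 0], [0, 0, 0, 0, 0, 0, 0]]
  ]
}}

```text
time: 18.85
eef_pos: [0.5575, 0.1006, 0.1105]
eef_rot: [179.3, 0.3, -68.4]
contact_force: [-10.4, -0.9, 1.9]
width: 0.0074
grip_force: 70.3
```

```bash
python3 st.py
```

```text
18.85 [0.5575 0.1006 0.1105] [179.2516   0.2553 -68.3878] [-10.3606  -0.8615   1.8764] [-0.3494  1.9948 -0.499 ] 0.007429685418602174 j7 -156.46937880146493
axial(inward) -3.0 right 9.9 up 1.9
```

>>> {"method": "step_arm", "body": {
  "series": [
    [[0, 0.0023, 0.0009, 0, 0, 0, 0], [0, 0.0023, 0.0009, 0, 0, 0, 0], [0, 0.0023, 0.0009, 0, 0, 0, 0], [0, 0, 0, 0, 0, 0, 0], [0, 0, 0, 0, 0, 0, 0], [0, 0, 0, 0, 0, 0, 0], [0, 0, 0, 0, 0, 0, 0], [0, 0, 0, 0, 0, 0, 0]]
  ]
}}

```text
time: 19.65
eef_pos: [0.5603, 0.1017, 0.1091]
eef_rot: [178.7, 0.4, -68.5]
contact_force: [-15.9, -3.4, 3.5]
width: 0.0074
grip_force: 74.5
```

```bash
python3 st.py
```

```text
19.65 [0.5603 0.1017 0.1091] [178.7152   0.3665 -68.5378] [-15.8516  -3.351    3.5003] [-0.788   3.3318 -0.9219] 0.007360008778610122 j7 -156.54847137573088
axial(inward) -2.7 right 16.0 up 3.5
```

At the stop: force climbs to 16 N with no further collar travel. Unload partly, then check.

>>> {"method": "step_arm", "body": {
  "series": [
    [[0, -0.0028, -0.0011, 0, 0, 0, 0], [0, -0.0028, -0.0011, 0, 0, 0, 0], [0, -0.0028, -0.0011, 0, 0, 0, 0], [0, -0.0028, -0.0011, 0, 0, 0, 0], [0, 0, 0, 0, 0, 0, 0], [0, 0, 0, 0, 0, 0, 0], [0, 0, 0, 0, 0, 0, 0], [0, 0, 0, 0, 0, 0, 0]]
  ]
}}

```text
time: 20.45
eef_pos: [0.5558, 0.0999, 0.1113]
eef_rot: [179.6, 0.2, -68.3]
contact_force: [-6.2, 0.6, -0.4]
width: 0.0074
grip_force: 69.0
```

```bash
python3 st.py
```

```text
20.45 [0.5558 0.0999 0.1113] [179.5879   0.1721 -68.2972] [-6.1821  0.5973 -0.3896] [-0.0036  1.2835 -0.303 ] 0.007371866679740011 j7 -156.4220760041519
axial(inward) -2.8 right 5.5 up -0.4
```

>>> {"method": "step_arm", "body": {
  "series": [
    [[0, -0.0018, -0.0007, 0, 0, 0, 0], [0, -0.0018, -0.0007, 0, 0, 0, 0], [0, 0, 0, 0, 0, 0, 0], [0, -0.0031, 0.0078, 0, 0, 0, 0], [0, -0.0031, 0.0078, 0, 0, 0, 0], [0, -0.0031, 0.0078, 0, 0, 0, 0], [0, -0.0031, 0.0078, 0, 0, 0, 0], [0, -0.0031, 0.0078, 0, 0, 0, 0]]
  ]
}}

```text
time: 21.25
eef_pos: [0.5402, 0.1393, 0.1126]
eef_rot: [-179.9, 0.0, -68.1]
contact_force: [-0.3, -0.7, -0.2]
width: 0.0071
grip_force: 68.6
```

>>> {"method": "step_arm", "body": {
  "series": [
    [[0, -0.003, 0, 0.01, 0, 0, 0.01], [0, -0.005, 0, 0.01, 0, 0, 0.04], [0, -0.003, 0, 0.015, 0, 0, 0.03], [0, 0, 0, 0.01, 0, 0, 0], [0, 0, 0, 0, 0, 0, 0], [0, 0, 0, 0, 0, 0, 0], [0, 0, 0, 0, 0, 0, 0], [0, 0, 0, 0, 0, 0, 0]]
  ]
}}

```text
time: 22.05
eef_pos: [0.5287, 0.1375, 0.1567]
eef_rot: [179.9, -0.0, -63.6]
contact_force: [0.5, -0.2, -0.7]
width: 0.0071
grip_force: 68.6
```

```bash
python3 st.py; python3 - <<'E'
from h import *
import pickle
m=camera_model("wrist");w=camera("wrist");sc=camera("scene");ms=camera_model("scene")
pickle.dump((m,w,ms,sc),open("pics/p5.pkl","wb"))
print(proj(m,np.array([.589,.0157,.117]),True),proj(ms,np.array([.589,.0157,.117])),proj(ms,np.array([.589,.0157,.117])))
for z,r in((.100,.032),(.117,.027)):
  for a in (57.8,117.8,177.8):
    X=np.array([.589+r*np.cos(np.radians(a)),.0157+r*np.sin(np.radians(a)),z]);print(z,a,proj(m,X,True),proj(ms,X))
o=np.zeros((600,800,3),np.uint8)
o[:,:400]=crop(w,150,0,200,300,400,600)
o[:,400:]=crop(sc,255,185,50,75,400,600)
cv2.imwrite("pics/p5.png",o)
E
```

```text
22.05 [0.5287 0.1375 0.1567] [179.9229  -0.0041 -63.6466] [ 0.4596 -0.2426 -0.7235] [0.0061 0.0149 0.0065] 0.007075124374291484 j7 -159.7241970576519
axial(inward) 0.4 right -0.3 up -0.7
(np.float64(254.75044304028853), np.float64(-10.582543078403518)) (np.float64(278.7562727442939), np.float64(213.49475390576603)) (np.float64(278.7562727442939), np.float64(213.49475390576603))
0.1 57.8 (np.float64(208.20584316442122), np.float64(26.900939682543566)) (np.float64(281.25126196368177), np.float64(223.999779419875))
0.1 117.8 (np.float64(256.11643249727024), np.float64(50.000755302150566)) (np.float64(287.84856779507373), np.float64(218.82901014146057))
0.1 177.8 (np.float64(302.5253610678068), np.float64(24.819712676015)) (np.float64(285.0556027123313), np.float64(211.78700356370024))
0.117 57.8 (np.float64(211.48340635905726), np.float64(13.487687738915696)) (np.float64(281.0726743146542), np.float64(219.56588379638913))
0.117 117.8 (np.float64(256.05461920272677), np.float64(34.47149335632963)) (np.float64(286.6877105318821), np.float64(215.20809202741896))
0.117 177.8 (np.float64(299.2235814247838), np.float64(11.60695086473379)) (np.float64(284.32084671594146), np.float64(209.24933092656283))
```

```bash
python3 - <<'E'
from h import *
import pickle
m,w,ms,sc=pickle.load(open("pics/p5.pkl","rb"))
d=(w.max(2)<20).astype(np.uint8); d[130:]=0
n,l,st,c=cv2.connectedComponentsWithStats(d)
for i in range(1,n):
    if st[i,4]>15:
        q=plane(m,*c[i],.100,True)-[.589,.0157,0];print(st[i],c[i],np.hypot(q[0],q[1]),np.degrees(np.arctan2(q[1],q[0])))
# brass extent per row
b=(w[:,:,0]>120)&(w[:,:,2].astype(int)<w[:,:,0]*.55)
for r in range(0,60,4):
    x=np.where(b[r])[0]; print(r,x.min() if len(x) else None,x.max() if len(x) else None,"".join("#" if b[r,k] else ("." if w[r,k].max()<25 else "-") for k in range(195,320,2)))
E
```

```text
[448   9   6   8  34] [450.55882353  12.52941176] 0.135813722526336 -148.91719306626553
[246  48  20   4  70] [255.27142857  49.38571429] 0.03161348696829545 116.93192530416964
0 2 313 ----------####-----------------------------------#---------#---
4 0 312 --#########----------------------------------------------------
8 14 310 --####---------------------------------------------------------
12 13 426 ---#--------------#####----------------------#-----------------
16 201 307 ---##------------###########----#-------####------------#------
20 204 304 ----.#--------------####################--------------#--------
24 207 469 ------#---------------------#####------------------###---------
28 209 452 -------##-----------------------------------------###----------
32 5 466 ---------####----------------------------------####------------
36 216 447 -----------#####----------------------------######-------------
40 2 289 -------------#########----------------##########---------------
44 224 284 ---------------##############################------------------
48 232 275 -------------------#####--..........-####----------------------
52 247 255 --------------------------#####--------------------------------
56 None None ---------------------------------------------------------------
```

Hole found at world 116.9° (home ≈117.8°), so the collar is home. Carrying the bar back to the rest.

>>> {"method": "step_arm", "body": {
  "series": [
    [[0, -0.006, -0.01, 0.015, 0, 0, 0.066], [0, -0.006, -0.0283, 0.01, 0, 0, 0.0664], [0, -0.006, -0.0283, 0, 0, 0, 0.0664], [0, -0.0056, -0.0283, 0, 0, 0, 0.0664], [0, -0.003, -0.0283, 0, 0, 0, 0.0664], [0, -0.003, -0.0283, 0, 0, 0, 0.0664], [0, -0.002, -0.0283, 0, 0, 0, 0.0664], [0, -0.002, -0.0283, 0, 0, 0, 0.0664]]
  ]
}}

```text
time: 22.95
eef_pos: [0.4951, -0.0716, 0.1822]
eef_rot: [180.0, 0.0, -33.1]
contact_force: [1.2, 0.2, -1.0]
width: 0.0073
grip_force: 68.5
```

>>> {"method": "step_arm", "body": {
  "series": [
    [[0, -0.002, -0.0283, 0, 0, 0, 0.0664], [0, -0.002, -0.0283, 0, 0, 0, 0.0664], [0, -0.002, -0.0283, 0, 0, 0, 0.0664], [0, -0.002, -0.0283, 0, 0, 0, 0.0664], [0, -0.002, -0.0283, -0.02, 0, 0, 0.0664], [0, -0.002, -0.0283, -0.03, 0, 0, 0.0664], [0, 0, -0.0283, -0.03, 0, 0, 0.0664], [0, 0, -0.0212, -0.02, 0, 0, 0.0664]]
  ]
}}

```text
time: 23.75
eef_pos: [0.482, -0.2912, 0.08]
eef_rot: [-180.0, 0.2, -2.7]
contact_force: [0.1, 0.8, -0.4]
width: 0.0071
grip_force: 68.5
```

>>> {"method": "step_arm", "body": {
  "series": [
    [[0, 0, 0, 0, 0, 0, 0], [0, 0, 0, 0, 0, 0, 0], [0, 0, 0, 0, 0, 0, 0], [0, 0, 0, 0, 0, 0, 0], [0, 0, 0, 0, 0, 0, 0], [0, 0, 0, 0, 0, 0, 0], [0, 0, 0, 0, 0, 0, 0], [0, 0, 0, 0, 0, 0, 0]]
  ]
}}

```text
time: 24.55
eef_pos: [0.4835, -0.2896, 0.0825]
eef_rot: [180.0, -0.0, -2.8]
contact_force: [0.6, -0.3, -1.5]
width: 0.0072
grip_force: 68.6
```

```bash
python3 st.py; python3 - <<'E'
from h import *
import pickle
m=camera_model("wrist");w=camera("wrist");pickle.dump((m,w),open("pics/p6.pkl","wb"))
# bar edges by row; bar bright
for r in range(60,200,12):
    b=np.where(w[r,225:285].min(1)>150)[0]+225; print(r,(b.min(),b.max()) if len(b) else None, end=" ")
# wood pixels
h=cv2.cvtColor(w,cv2.COLOR_RGB2HSV); k=((h[:,:,0]<20)&(h[:,:,1]>130)&(h[:,:,2]>60)).astype(np.uint8)
n,l,st,c=cv2.connectedComponentsWithStats(k)
for i in range(1,n):
    if st[i,4]>200: print(st[i],c[i])
B=np.array([.4836,-.2898,.012]);a=np.radians(-2.75)
for sx in(-1,1):
  for sy in(-1,1):
    X=B+[sx*.075*np.cos(a)-sy*.026*np.sin(a),sx*.075*np.sin(a)+sy*.026*np.cos(a),0];print(sx,sy,proj(m,X,True))
E
```

```text
24.55 [ 0.4835 -0.2896  0.0825] [179.9935  -0.0126  -2.7811] [ 0.5752 -0.3451 -1.5176] [-0.0268 -0.0249  0.0135] 0.007179496708241944 j7 -50.28453088758464
axial(inward) 0.6 right 0.3 up -1.5
60 None 72 None 84 None 96 (np.int64(243), np.int64(264)) 108 (np.int64(243), np.int64(265)) 120 (np.int64(243), np.int64(265)) 132 (np.int64(243), np.int64(265)) 144 (np.int64(243), np.int64(265)) 156 (np.int64(243), np.int64(265)) 168 (np.int64(243), np.int64(265)) 180 (np.int64(243), np.int64(265)) 192 (np.int64(244), np.int64(265)) [ 213   99   30   73 1098] [225.36703097 130.45264117]
[ 266   99   29  141 1332] [281.32057057 153.74174174]
[  36  242   55   61 2177] [ 63.06752412 272.46210381]
-1 -1 (np.float64(287.8565083134975), np.float64(303.7417105327586))
-1 1 (np.float64(220.65516602451163), np.float64(303.81044788504505))
1 -1 (np.float64(295.3494499862339), np.float64(98.9897580261194))
1 1 (np.float64(212.49531117343508), np.float64(99.09802990035837))
```

>>> {"method": "step_arm", "body": {
  "series": [
    [[0, 0, 0, -0.012, 0, 0, 0], [0, 0, 0, -0.012, 0, 0, 0], [0, 0, 0, -0.01, 0, 0, 0], [0, 0, 0, -0.004, 0, 0, 0], [0, 0, 0, -0.002, 0, 0, 0], [0, 0, 0, 0, 0, 0, 0], [0, 0, 0, 0, 0, 0, 0], [0, 0, 0, 0, 0, 0, 0]]
  ]
}}

```text
time: 25.4
eef_pos: [0.4822, -0.2892, 0.0427]
eef_rot: [-179.9, 0.2, -2.8]
contact_force: [-4.4, 3.0, 8.5]
width: 0.0077
grip_force: 70.0
```

```bash
python3 st.py
```

```text
25.4 [ 0.4822 -0.2892  0.0427] [-179.8722    0.1565   -2.7813] [-4.4063  2.9967  8.5222] [0.6024 0.8786 0.0999] 0.007733821373999276 j7 -48.401844553309225
axial(inward) -4.5 right -2.8 up 8.5
```

>>> {"method": "step_arm", "body": {
  "series": [
    [[10, 0, 0, 0, 0, 0, 0], [20, 0, 0, 0, 0, 0, 0], [35, 0, 0, 0, 0, 0, 0], [50, 0, 0, 0, 0, 0, 0], [50, 0, 0, 0, 0, 0, 0], [50, 0, 0, 0.01, 0, 0, 0], [50, 0, 0, 0.03, 0, 0, 0], [50, 0, 0, 0.04, 0, 0, 0]]
  ]
}}

```text
time: 26.2
eef_pos: [0.4822, -0.2891, 0.1222]
eef_rot: [-179.9, 0.2, -2.8]
contact_force: [1.6, -0.4, 0.8]
width: 0.0427
grip_force: 0.0
```

>>> {"method": "step_arm", "body": {
  "series": [
    [[50, 0, 0, 0.04, 0, 0, 0.01], [0, 0, 0, 0.04, 0, 0, 0.0], [0, 0, 0, 0.04, 0, 0, 0], [0, 0, 0, 0, 0, 0, 0], [0, 0, 0, 0, 0, 0, 0], [0, 0, 0, 0, 0, 0, 0], [0, 0, 0, 0, 0, 0, 0], [0, 0, 0, 0, 0, 0, 0]]
  ]
}}

```text
time: 27.0
eef_pos: [0.4828, -0.2894, 0.2411]
eef_rot: [-180.0, 0.1, -2.2]
contact_force: [0.5, -0.3, 0.6]
width: -0.0001
grip_force: 0.0
```

```bash
python3 st.py; python3 - <<'E'
from h import *
import pickle
m=camera_model("wrist");w=camera("wrist");pickle.dump((m,w),open("pics/p7.pkl","wb"))
d=(w.min(2)>170).astype(np.uint8)
n,l,st,c=cv2.connectedComponentsWithStats(d)
for i in range(1,n):
    if st[i,4]>150:
        y,x=np.where(l==i); v=cv2.fitLine(np.c_[x,y].astype(np.float32),2,0,.01,.01).ravel()
        print(st[i],c[i],v)
        t=[st[i,1],st[i,1]+st[i,3]-1]; P=[plane(m,v[2]+v[0]/v[1]*(q-v[3]),q,.031,True) for q in t]
        print(P,np.linalg.norm(P[0]-P[1]),np.mean(P,0))
E
```

```text
27.0 [ 0.4828 -0.2894  0.2411] [-179.9699    0.1341   -2.2218] [ 0.5489 -0.3057  0.5818] [-0.009  -0.0572 -0.0291] -0.00012996430944218064 j7 -56.13469668938346
axial(inward) 0.6 right 0.3 up 0.6
[  0  12  45  82 770] [16.43506494 64.78701299] [ 0.30595538 -0.95204586 16.435064   64.78701   ]
[array([0.72524001, 0.00284091, 0.031     ]), array([0.61779994, 0.05493433, 0.031     ])] 0.11940306934317478 [0.67151997 0.02888762 0.031     ]
[ 250  104    9  121 1042] [254.14971209 163.61612284] [2.1541857e-03 9.9999768e-01 2.5414972e+02 1.6361612e+02]
[array([ 0.55840527, -0.29224154,  0.031     ]), array([ 0.42023107, -0.28706701,  0.031     ])] 0.1382710638296489 [ 0.48931817 -0.28965427  0.031     ]
[ 33 204  15  20 233] [ 39.78969957 213.50643777] [  0.3847432    0.92302364  39.7897     213.50644   ]
[array([0.45368895, 0.0234505 , 0.031     ]), array([0.42491635, 0.01586812, 0.031     ])] 0.029754913323710726 [0.43930265 0.01965931 0.031     ]
[496 237  16  67 542] [506.21771218 276.85793358] [ 8.8949464e-02 -9.9603611e-01  5.0621771e+02  2.7685794e+02]
[array([ 0.36547373, -0.70692629,  0.031     ]), array([ 0.22157515, -0.75405447,  0.031     ])] 0.1514195060068215 [ 0.29352444 -0.73049038  0.031     ]
```

Bar is back in the vees (line fits the rest, visible end x=0.558). Now the latch: go round to its outer side with shut fingers.

>>> {"method": "step_arm", "body": {
  "series": [
    [[0, 0.012, 0.03, 0.01, 0, 0, 0.087], [0, 0.016, 0.038, 0.01, 0, 0, 0.087], [0, 0.016, 0.038, 0.003, 0, 0, 0.087], [0, 0.016, 0.038, 0, 0, 0, 0.087], [0, 0.016, 0.038, 0, 0, 0, 0.087], [0, 0.016, 0.038, 0, 0, 0, 0.087], [0, 0.016, 0.038, 0, 0, 0, 0.087], [0, 0.016, 0.038, 0, 0, 0, 0.087]]
  ]
}}

```text
time: 27.85
eef_pos: [0.6077, 0.0078, 0.2648]
eef_rot: [-180.0, 0.0, 37.9]
contact_force: [0.3, -1.1, 0.8]
width: 0.0
grip_force: 0.0
```

>>> {"method": "step_arm", "body": {
  "series": [
    [[0, 0.016, 0.038, 0, 0, 0, 0.087], [0, 0.016, 0.038, 0, 0, 0, 0.087], [0, 0.017, 0.034, 0, 0, 0, 0.087], [0, 0.018, 0.034, 0, 0, 0, 0.088], [0, 0, 0, 0, 0, 0, 0], [0, 0, 0, 0, 0, 0, 0], [0, 0, 0, 0, 0, 0, 0], [0, 0, 0, 0, 0, 0, 0]]
  ]
}}

```text
time: 28.65
eef_pos: [0.6743, 0.1481, 0.2654]
eef_rot: [180.0, 0.1, 57.5]
contact_force: [0.3, 0.2, -0.3]
width: 0.0
grip_force: 0.0
```

```bash
python3 st.py; python3 - <<'E'
from h import *
import pickle
np.set_printoptions(precision=4,suppress=True)
S=np.array([.589,.0157,0]);u=np.array([np.cos(np.radians(57.8)),np.sin(np.radians(57.8)),0])
m0=pickle.load(open("pics/w0.pkl","rb"));ms=camera_model("scene")
def rep(X):
    d=X-S; print(X,"r",d@u,"lat",d@[-u[1],u[0],0])
X,e=tri(ray(m0,405/1.5625,68/1.5625,True),ray(ms,291.6,232.2));rep(X);print(e)
for z in(.166,.170,.174): rep(plane(m0,405/1.5625,68/1.5625,z,True))
E
```

```text
28.65 [0.6743 0.1481 0.2654] [179.9695   0.0563  57.4857] [ 0.3343  0.1827 -0.3219] [0.0072 0.0619 0.0169] 4.4393587358240475e-05 j7 -44.1434265860527
axial(inward) 0.3 right 0.2 up -0.3
[0.6508 0.1167 0.1623] r 0.11834986976058365 lat 0.0015151956639708598
[np.float64(0.002450797133290887), np.float64(0.002450797133290777)]
[0.6525 0.114  0.166 ] r 0.11702997687027102 lat -0.001337641990852908
[0.6524 0.1131 0.17  ] r 0.11619661495899894 lat -0.001804381922956969
[0.6524 0.1121 0.174 ] r 0.11536325304772696 lat -0.0022711218550611053
```

>>> {"method": "step_arm", "body": {
  "series": [
    [[0, 0, 0, -0.025, 0, 0, 0], [0, 0, 0, -0.025, 0, 0, 0], [0, 0, 0, -0.025, 0, 0, 0], [0, 0, 0, -0.01, 0, 0, 0], [0, 0, 0, 0, 0, 0, 0], [0, -0.0032, -0.0051, 0, 0, 0, 0], [0, -0.0032, -0.0051, 0, 0, 0, 0], [0, -0.0032, -0.0051, 0, 0, 0, 0]]
  ]
}}

```text
time: 29.45
eef_pos: [0.6653, 0.1341, 0.1818]
eef_rot: [179.9, -0.1, 57.6]
contact_force: [-0.7, -0.7, 0.1]
width: 0.0
grip_force: 0.0
```

>>> {"method": "step_arm", "body": {
  "series": [
    [[0, -0.0027, -0.0042, 0, 0, 0, 0], [0, -0.0027, -0.0042, 0, 0, 0, 0], [0, -0.0027, -0.0042, 0, 0, 0, 0], [0, -0.0027, -0.0042, 0, 0, 0, 0], [0, -0.0027, -0.0042, 0, 0, 0, 0], [0, -0.0027, -0.0042, 0, 0, 0, 0], [0, -0.0027, -0.0042, 0, 0, 0, 0], [0, 0, 0, 0, 0, 0, 0]]
  ]
}}

```text
time: 30.25
eef_pos: [0.6455, 0.1042, 0.1802]
eef_rot: [-180.0, 0.1, 57.6]
contact_force: [-0.5, -0.0, 0.7]
width: -0.0002
grip_force: 0.0
```

>>> {"method": "step_arm", "body": {
  "series": [
    [[0, -0.0027, -0.0042, 0, 0, 0, 0], [0, -0.0027, -0.0042, 0, 0, 0, 0], [0, 0, 0, 0, 0, 0, 0], [0, 0, 0, 0, 0, 0, 0], [0, 0, 0, 0, 0, 0, 0], [0, 0, 0, 0, 0, 0, 0], [0, 0, 0, 0, 0, 0, 0], [0, 0, 0, 0, 0, 0, 0]]
  ]
}}

```text
time: 31.05
eef_pos: [0.6406, 0.0973, 0.1803]
eef_rot: [180.0, -0.0, 57.7]
contact_force: [-0.0, 0.4, -0.1]
width: -0.0003
grip_force: 0.0
```

```bash
python3 st.py; python3 - <<'E'
from h import *
import pickle
np.set_printoptions(precision=4,suppress=True)
for n in("scene",):
    m=camera_model(n);w=camera(n);pickle.dump((m,w),open(f"pics/q_{n}.pkl","wb"))
    for r,z in((.026,.140),(.1165,.166),(.081,.180)): print(r,proj(m,np.array([.589+r*.533,.0157+r*.846,z])))
E
```

```text
31.05 [0.6406 0.0973 0.1803] [179.9932  -0.0006  57.665 ] [-0.005   0.4154 -0.1024] [-0.0781 -0.0292  0.0396] -0.0003208868503080879 j7 -39.786318490814494
axial(inward) 0.3 right -0.2 up -0.1
0.026 (np.float64(281.3317709495401), np.float64(214.78260939686152))
0.1165 (np.float64(290.2173650632819), np.float64(231.1821194121897))
0.081 (np.float64(287.06568916575924), np.float64(219.5441005927855))
```

>>> {"method": "step_arm", "body": {
  "series": [
    [[0, 0.0053, 0.0085, 0, 0, 0, 0], [0, 0.0053, 0.0085, 0.01, 0, 0, 0], [0, 0, 0, 0.03, 0, 0, 0], [0, 0, 0, 0.03, 0, 0, 0], [0, 0, 0, 0.03, 0, 0, 0], [0, -0.015, -0.024, 0, 0, 0, 0], [0, -0.02, -0.033, 0, 0, 0, 0], [0, -0.02, -0.033, 0, 0, 0, 0]]
  ]
}}

```text
time: 31.9
eef_pos: [0.5965, 0.0247, 0.2815]
eef_rot: [179.9, -0.1, 57.8]
contact_force: [0.6, -0.1, -0.3]
width: 0.0
grip_force: 0.0
```

>>> {"method": "step_arm", "body": {
  "series": [
    [[0, -0.02, -0.033, 0, 0, 0, 0], [0, -0.02, -0.033, 0, 0, 0, 0], [0, -0.015, -0.018, 0, 0, 0, 0], [0, 0, 0, 0, 0, 0, 0], [0, 0, 0, 0, 0, 0, 0], [0, 0, 0, 0, 0, 0, 0], [0, 0, 0, 0, 0, 0, 0], [0, 0, 0, 0, 0, 0, 0]]
  ]
}}

```text
time: 32.7
eef_pos: [0.5417, -0.0588, 0.2802]
eef_rot: [-180.0, 0.0, 57.8]
contact_force: [-0.1, 0.5, -0.5]
width: -0.0001
grip_force: 0.0
```

```bash
python3 st.py; python3 - <<'E'
from h import *
import pickle
w=camera("wrist");m=camera_model("wrist");sd=camera("side");sc=camera("scene");pickle.dump((m,w,sd,sc),open("pics/q2.pkl","wb"))
p=proj(m,np.array([.589,.0157,.117]),True);print(p)
p2=proj(m,np.array([.6028,.0377,.140]),True);print("knob down",p2)
x0=int(min(max(p[0]-65,0),380));y0=int(min(max(p[1]-65,0),280));print(x0,y0)
o=np.zeros((600,800,3),np.uint8)
o[:400,:]=0
o[:400,:400]=crop(w,x0,y0,130,130,400,400)
o[:400,400:]=crop(sc,240,180,80,80,400,400)
o[400:,:400]=crop(sd,210,225,100,50,400,200)
o[400:,400:]=crop(sd,220,140,80,40,400,200)
cv2.imwrite("pics/q2.png",o)
E
```

```text
32.7 [ 0.5417 -0.0588  0.2802] [-179.9978    0.0026   57.7601] [-0.0709  0.4591 -0.4634] [ 0.0143  0.0297 -0.0039] -0.00011055140541040519 j7 -27.15968366025105
axial(inward) 0.4 right -0.3 up -0.5
(np.float64(254.43793938526073), np.float64(88.17014988721283))
knob down (np.float64(254.3220793070735), np.float64(56.62345092683199))
189 23
```

View pics/q2.png

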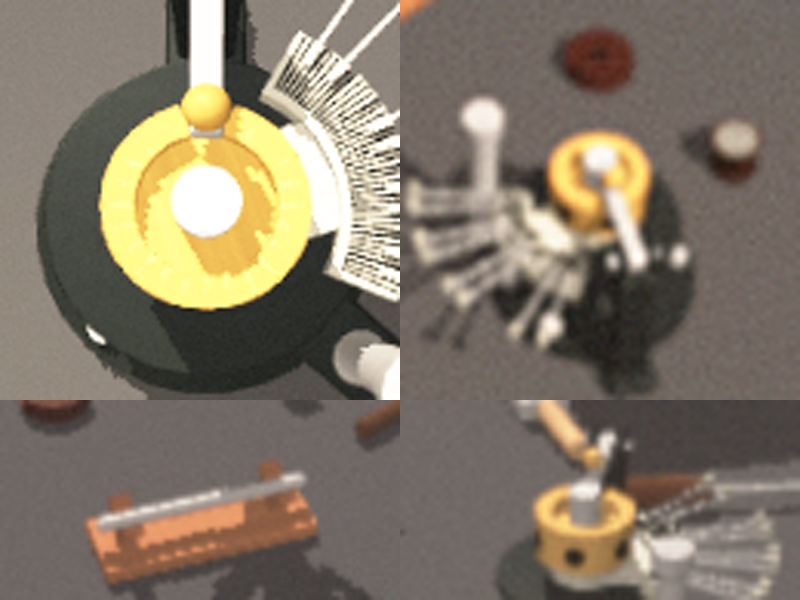

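Final check: the bar lies level in both vees, and the latch lies over the rim with its knob at (207,105). Checking numerically that the knob is at the fully-down height.

```bash
python3 - <<'E'
from h import *
import pickle
m,w,sd,sc=pickle.load(open("pics/q2.pkl","rb"));ms=camera_model("side")
S=np.array([.589,.0157,0])
obs=np.array(proj(ms,S+[0,0,.132]));off=np.array([220+186/5,140+91/5])-obs;print("side off",off)
u=np.array([np.cos(np.radians(57)),np.sin(np.radians(57)),0])
for t in(0,.05,.1,.2,.3):
    c,s=np.cos(t),np.sin(t);X=S+u*(.080-(.054*c-.016*s));X[2]=.124+.054*s+.016*c
    print(t,X[2],"wrist",np.round(proj(m,X,True),1),"side",np.round(proj(ms,X)+off,1))
# knob by saturated colour in side & wrist
for n,im,(x,y) in(("side",sd,(258,151)),("wrist",w,(256,57))):
    g=im[y-5:y+6,x-7:x+8]; print(n); print("\n".join(" ".join("%3d/%3d"%(p[0],p[2]) for p in r) for r in g)) if n=="side" else None
z=cv2.cvtColor(w,cv2.COLOR_RGB2GRAY)[35:75,225:290];c=cv2.HoughCircles(cv2.resize(z,None,fx=4,fy=4,interpolation=2),cv2.HOUGH_GRADIENT,1,40,param1=80,param2=12,minRadius=18,maxRadius=50)
print(None if c is None else c[0][:4]/4+[225,35,0])
E
```

```text
side off [0.54889403 0.97659789]
0 0.14 wrist [254.8  56.6] side [258.9 152.2]
0.05 0.14267887930693607 wrist [254.8  55. ] side [258.9 151.4]
0.1 0.14531107114337713 wrist [254.8  53.3] side [259.  150.5]
0.2 0.15040920910839317 wrist [254.9  49.4] side [259.2 148.8]
0.3 0.15524347498572202 wrist [254.9  44.8] side [259.4 147.1]
side
214/121 239/142 248/156 248/157 231/136 169/107 115/ 99  75/ 69  77/ 68 127/113 155/140 146/131  80/ 73  68/ 58  65/ 59
171/ 99 221/125 241/145 247/156 242/147 220/134 138/113  75/ 66 117/105 207/186 226/208 214/193 104/ 92  69/ 60  78/ 67
115/ 73 175/103 225/129 229/133 216/123 189/119 135/110  92/ 73 144/125 229/211 227/209 186/167 104/ 93  80/ 70 115/103
 90/ 72 130/ 84 180/103 192/110 175/101 166/ 94 158/ 89 170/ 93 184/139 228/203 219/197 130/114  75/ 65  84/ 75 138/125
 88/ 80  99/ 78 134/ 84 160/ 95 160/ 90 175/ 95 222/106 242/122 225/136 220/174 204/179 109/ 98  63/ 53  61/ 52  72/ 63
108/ 98 103/ 91  98/ 77 128/ 83 146/ 86 167/ 85 210/ 95 215/ 99 194/101 178/120 155/135  91/ 82  55/ 49  53/ 44  62/ 55
114/104 109/ 99  92/ 80  81/ 65  89/ 68 119/ 69 175/ 83 184/ 87 174/ 89 166/109 112/ 93  68/ 60  55/ 48  51/ 40  62/ 55
112/103 112/103 110/ 99  86/ 77  86/ 75  92/ 67 136/ 79 161/ 93 155/ 99 148/110  90/ 78  57/ 49  52/ 45  52/ 44  66/ 58
114/103 112/100 113/101 112/ 99 109/ 98  97/ 87 123/102 145/120 142/124 120/104  75/ 64  50/ 44  53/ 43  51/ 42  68/ 55
113/100 115/101 116/101 116/103 119/108 135/121 154/139 157/141 140/126  99/ 88  57/ 48  53/ 44  50/ 42  56/ 42  84/ 56
125/105 131/103 144/112 144/127 170/152 195/177 203/185 197/178 176/161  97/ 85  65/ 51  60/ 48  55/ 43  60/ 39  98/ 52
wrist
[[278.875       46.625       10.67500019]
 [256.125       57.875        8.17500019]
 [276.875       63.875       11.25      ]
 [289.125       49.625        7.8499999 ]]
```

```bash
python3 -c "
from cell import *
print(job_done())"
```

```text
the job is handed in; nothing more can be done
None
```

I screwed the collar down to its hard stop in two strokes of the bar, laid the bar back in its rest, and pushed the latch over. In the last pictures the knob sits at its fully-down height, so the tooth appears to be in the notch. I handed the job in at about 33 s, and no verdict came back.

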